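Clamp a re-glued rubber stamp with a one-hand bar clamp and keep it under pressure

ROBOT

A 6-joint arm with a two-finger parallel gripper is mounted at the origin on a cart in front of the work surface, level with it; the furniture and walls round the work are solid. World frame = base frame: x ahead of the robot, y to its left, z up, the work surface at z = 0. Lengths are in m, angles in rad, forces in N, time in s.
With the tool pointing down it reaches from about 0.3 to 0.825 m from the base axis. Payload 5.4 kg.
Tool frame: the origin (TCP) lies midway between the tips of the shut fingers; the grasp point (between the pads) lies arm.hold_point_z behind it (arm.hold_point_z is the distance from the TCP to the grasp point, in m); z points along the fingers, y is the direction in which the jaws open and shut (so a half turn about z gives the same grasp; the last joint's range is limited). The gripper opens to 92 mm and grips with 3 to 60 N. Pads are 20 mm wide; open, the fingers measure 128 mm over their backs; the gripper's body (75 mm by 189 mm) begins 69 mm behind the grasp point.
Start: joints at [1.07, 0.158, 1.597, -0, 1.386, -0.21], TCP at [0.165, 0.551, 0.182] pointing down, gripper open.
Joint ranges: [-2.91, 2.91], [-0.94, 2.29], [0.18, 2.7], [-1.29, 4.43], [0.17, 2.64], [-3, 3]. Speed limits (rad/s): [2.57, 2.57, 3.14, 3.14, 3.14, 3.14].

INTERFACE

Orientations are given as [roll, pitch, yaw] about the fixed x, y, z axes, in that order (R = Rz(yaw) Ry(pitch) Rx(roll)).
In Python, from rig import arm, viewer gives the robot as it stands.
- The arm moves only by the tool apply_moves, never from a script. Its argument "plan" is one flat list of numbers, 7 for each row, row after row: the opening, from 0 (shut) to 1 (fully open), then the shift along the tool's x, y, z in mm, then the turn, a rotation vector about the tool's x, y, z in degrees. In form: [gripper, tx, ty, tz, rx, ry, rz, gripper, tx, ty, tz, rx, ry, rz, ...]. A call has 1 to 12 rows; each row shifts and turns the commanded pose from where the row before left it, along the tool's axes as they then stand; what a row does not reach is not made up. A row lasts 1/10 s, in which the tool goes at most 50 mm and 8.59 degrees, less where a joint would pass 70% of its speed; a pose out of reach is approached as far as the arm can. A call with a gripper value outside its range is refused whole. The fingers move at their own pace and stop on an object; the grip force is fixed at half the most. Time passes only in rows, so rows that do not move let the fingers close. It gives the time, the measured TCP pose, the force and the opening at its end, in the units of the state.
- arm.get_state(): the state, without advancing time (a new reading comes with each control period).
- viewer.get_image(name): name is "scene" or "top"; returns the picture (480x640x3 uint8, blue, green, red); there is no depth.
- viewer.camera_params(name): a dict with "fx", "fy", "cx", "cy" (pixels), "world_to_cam" (4x4, takes a point from world to camera coordinates). Camera axes: x right, y up, looking along -z (the intrinsics and any distortion apply to the point x, -y, -z); pixel columns grow to the right and rows downward; lengths in m; the calibration is good to about 2 mm. A picture is of the moment at which its call begins. camera_params takes no time and is no camera call.
- arm.close_job(): hands the job in, once; it reports no verdict.
The state is a dict: "t": time; "q": joint angles; "joint_velocities": joint speeds; "joint_efforts": joint torques, N m; "position": TCP position; "eef_rot": TCP orientation; "ft_force": force on the tool from outside, world axes, zero at the start; "ft_torque": the same for the moment, N m; "finger_gap": finger opening in m.
Only numpy, scipy, OpenCV 4.12 (cv2) and the standard library are available. Lean on these libraries where they do the work, as an engineer would, in place of code of your own. Each camera call takes 0.05 s, during which the arm holds its last target. There are 200 camera calls.

TASK

The cracked wooden base of the rubber stamp has just been re-glued: stand the stamp between the open jaws of the one-hand bar clamp lying on the desk, with the long sides of its base facing the two rubber jaw faces, and let go of it. Then pump the clamp's trigger against its handle, without pushing the far jaw or bar by hand, until the far jaw has drawn the stamp snugly against the near jaw, firm but not crushing. The clamp's lock is worn and holds no pressure by itself, so finish while still holding the trigger squeezed, with the clamp flat on the desk, the stamp upright in it and the things round about left where they are.

Things in the scene. Friction and masses are not known exactly. Their poses are not given: they have to be found in the camera images.
- stamp_mid (a point): Wooden rubber stamp standing on its face, about 60 g. Base 28 (own x) x 58 (own y) x 16 mm high; a round handle, at most 24 mm thick, rises from its middle to 73 mm, best grasped 45 to 60 mm above the desk, from any side. Point: on the handle's axis, 36.5 mm above the underside; z up. In the clamp its own x lies along the clamp's y, either way round.
- clamp: One-hand bar clamp, grey housing, black handle, lying loose and flat on smooth glides, 0.55 kg, 35 mm high. Origin: under the bar's centre line, level with the near jaw face; z up. Bar along y; both jaws stick out to +x, handle and trigger to -x; far jaw at +y. Housing: x -26 to 33, y -54 to -1 mm. The stamp goes between the jaw faces, centred at x = 61 mm; it gets drawn along to the near jaw.
- near_jaw (a point): Centre of the near jaw's rubber face (46 mm wide along x, 3 to 29 mm above the desk; the jaw is 30 mm high), at clamp x = 61, y = 0 mm, 16 mm above the desk. It faces +y and is part of the clamp's body.
- far_jaw (a point): Centre of the far jaw's rubber face, 16 mm above the desk; the jaw is as wide and high as the near one and faces it. 48 to 58 mm from near_jaw at the start, 28 mm when the stamp is touched on both sides.
- handle_grip (a point): Middle of the handle where the hand goes: clamp x = -72, y = -41 mm, 17 mm above the desk. The handle is a straight black bar along x, 22 mm thick (clamp y -52 to -30) and 34 mm high, free from x = -26 to -102 mm, with a thicker end beyond. Fingers closing along the clamp's y over handle and trigger squeeze them together; the loose clamp then slides some mm along.
- trigger_grip (a point): On the trigger's outer (+y) face, opposite handle_grip, 17 mm above the desk; moves with the trigger. From here to the handle's outer face: about 62 mm at rest, 36 mm fully squeezed.
- clamp_trigger: Black trigger lever, 12 mm thick, 4 to 30 mm above the desk, in front (+y) of the handle. Origin: its hinge, at clamp x = 27, y = -18 mm. At rest it leans 0.225 rad away from the handle; squeezed home (0.27 rad) it is just past parallel. A spring (2.5 to 3.6 N at the grip) returns it. Each full squeeze and full release draws the far jaw in by one notch, 6.4 mm; a half release catches none.
- clamp_bar: Notched steel bar with the far jaw at its +y end; slides through the housing with 3 N of drag, so it stays where it is between squeezes. Not to be pushed by hand. Once the jaw presses on something, letting the trigger go lets the bar slip back 1 to 5 mm and the pressure is lost.
- clamp_face: The far jaw's soft rubber face, 46 x 10 x 26 mm; it gives 1 mm for each 7 N, 2 mm at most. A 10 N squeeze at the grip presses the stamp with about 12 N, 15 N with about 24 N: both are right. Over 22 N can press with more than 40 N, which crushes it. Once the jaw presses, the trigger mostly stops before home, more than 40 mm wide over handle and trigger.
- ink: Dark ink pad, 66 x 98 x 16 mm; leave it where it lies.
- glue: Glue stick lying on its side, 28 x 95 x 28 mm; leave it where it lies.
- clips: Cardboard box of paper clips, 53 x 75 x 21 mm; leave it where it stands.
There are look-alikes about, which are no part of the job. There is more than one size of the part that bears stamp_mid; the job needs the smallest.

How it is judged:
By the outcome, as a careful person would: the job done as asked, in the order asked, and still so for the second after the job is handed in, while the arm keeps its last pose, push and grip.
It also fails if it takes over 64 s, if anything falls off the work surface, if the arm or the gripper's body presses on something with over 40 N, if the wrist force passes 120 N, or if a joint passes its speed limit or range.

## Working session

There is one attempt and no reset: what is moved stays moved. The work goes in short steps, Python scripts to look and compute and a tool call to move; the robot and the scene stay as the last step left them, time stands still between calls to the robot, and variables do not carry over. Pictures are saved under pics/ and viewed, about 8 in all and at most 12, crops included, and the job is handed in when it is done.

Besides the shell and the picture viewer there is one more tool, called by a JSON object that holds its "fn" and its "kwargs", one argument or row to a line. apply_moves: Moves the arm, as the interface text tells. Its arguments: {"type":"object","properties":{"plan":{"type":"array"}},"required":["plan"]}

```bash
mkdir -p pics; ls
cat > h.py <<'E'
import numpy as np, cv2
from rig import arm, viewer
def ray(name,u,v,z=0.0):
    c=viewer.camera_params(name); W=np.array(c["world_to_cam"])
    d=np.array([(u-c["cx"])/c["fx"],-(v-c["cy"])/c["fy"],-1.0])
    R=W[:3,:3];o=-R.T@W[:3,3];d=R.T@d
    return o+d*(z-o[2])/d[2]
def proj(name,p):
    c=viewer.camera_params(name); W=np.array(c["world_to_cam"])
    q=W[:3,:3]@np.array(p)+W[:3,3]
    return c["cx"]+c["fx"]*q[0]/-q[2], c["cy"]+c["fy"]*-q[1]/-q[2]
def snap(name,fn): 
    im=viewer.get_image(name); cv2.imwrite("pics/"+fn,im); return im
E
python3 - <<'E'
from h import *
snap("scene","s1.png");snap("top","t1.png")
for n in("scene","top"):print({k:np.round(v,3).tolist() if not isinstance(v,str) else v for k,v in viewer.camera_params(n).items()})
print(arm.get_state(), arm.hold_point_z)
E
```

```text
pics
{'fx': 515.287, 'fy': 515.287, 'cx': 322.723, 'cy': 241.02, 'world_to_cam': [[0.748, -0.663, -0.019, -0.228], [0.53, 0.58, 0.619, -0.482], [-0.399, -0.473, 0.786, -0.87], [0.0, 0.0, 0.0, 1.0]]}
{'fx': 514.291, 'fy': 514.291, 'cx': 324.784, 'cy': 234.321, 'world_to_cam': [[-0.027, -1.0, -0.014, 0.315], [0.983, -0.029, 0.181, -0.513], [-0.182, -0.009, 0.983, -1.034], [0.0, 0.0, 0.0, 1.0]]}
{'t': 0.1, 'q': array([ 1.06990421e+00,  1.58964839e-01,  1.59808856e+00, -4.82780379e-05,
        1.38621065e+00, -2.10097461e-01]), 'joint_velocities': array([-0.00173868, -0.00193494, -0.00281886, -0.00082436,  0.00107135,
        0.00076421]), 'joint_efforts': array([ 2.03272216e-04, -3.86504388e+01, -3.22958672e+01,  7.03335134e-02,
        3.39316973e-02, -3.63245408e-05]), 'position': array([0.16459193, 0.55029396, 0.18063822]), 'eef_rot': array([-3.13994812e+00, -3.02177267e-04,  2.85080665e+00]), 'ft_force': array([ 4.77961252e-04,  6.26526380e-01, -1.00092947e+00]), 'ft_torque': array([0.03969363, 0.04339174, 0.01433146]), 'finger_gap': 0.09170746362257064} 0.0187
```

View pics/t1.png

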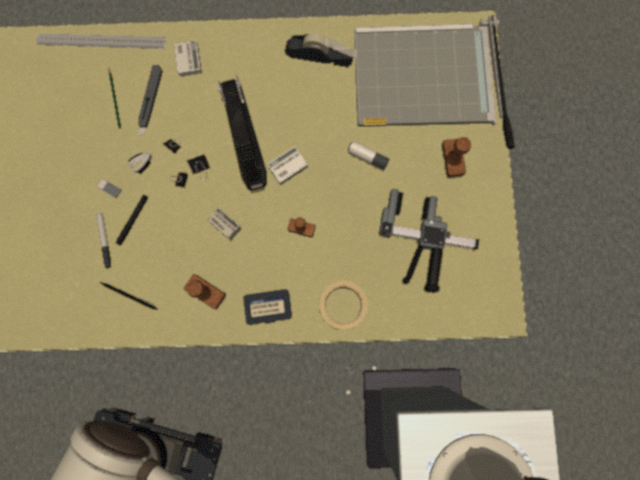

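View pics/s1.png

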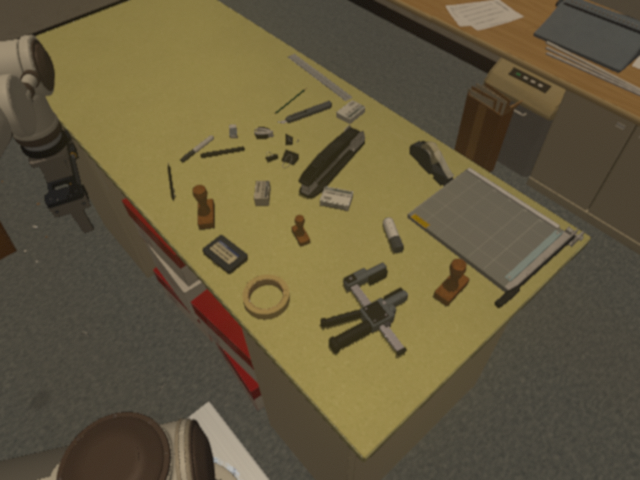

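Top view: the smallest stamp is at about (301,228). The clamp bar runs (388,232) to (477,244), with the far jaw at (391,212), near jaw at (430,213), handle at (433,270) and trigger at (413,265).

Run:
```python
from h import *
im=cv2.imread("pics/t1.png")
c=im[180:300,280:490]; b=cv2.resize(c,None,fx=3.8,fy=3.8,interpolation=cv2.INTER_CUBIC)
for i in range(0,210,20):cv2.line(b,(int(i*3.8),0),(int(i*3.8),6 if i%100 else 14),(0,0,255),1)
for i in range(0,120,20):cv2.line(b,(0,int(i*3.8)),(8,int(i*3.8)),(0,0,255),1)
cv2.imwrite("pics/t1c.png",b)
```

```text
(no output)
```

View pics/t1c.png

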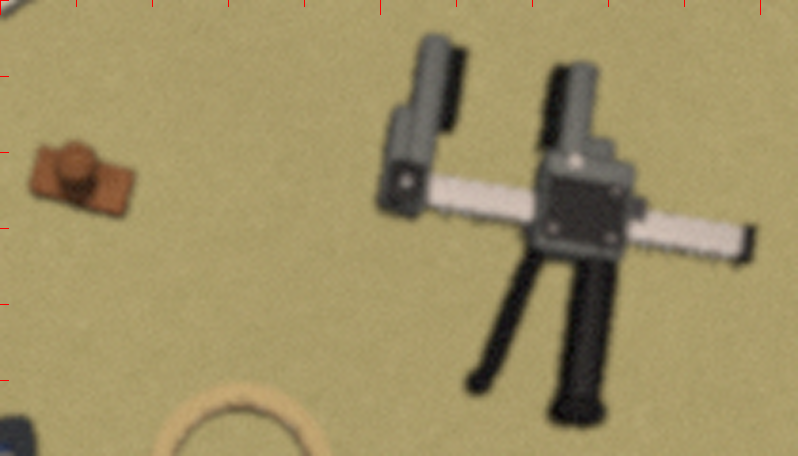

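```bash
cat > fit.py <<'E'
from h import *
from scipy.optimize import least_squares
P=lambda X,Y:(280+X/3.8,180+Y/3.8)
def clampw(p,c): 
    x,y,t=p[:3];C,S=np.cos(t),np.sin(t); return [x+C*c[0]-S*c[1],y+S*c[0]+C*c[1],c[2]]
E
python3 - <<'E'
from fit import *
obs=[((.084,0,.029),(556,68)),((.038,0,.029),(541,148)),((.084,'g',.029),(467,50)),((.038,'g',.029),(446,132)),
 ((0,5,.022),(430,190)),((0,6,.022),(745,243)),((-.085,-.041,.034),(None)),((7,-.041,.034),(597,265)),((8,-.041,.034),(581,385))]
def res(p):
    r=[]
    for c,o in obs:
        if o is None: continue
        c=[p[3] if k=='g' else (p[int(k)-1] if k>1 else k) for k in c]
        r+=list(np.subtract(proj("top",clampw(p,c)),P(*o)))
    return r
a=ray("top",*P(545,110),.029)
p0=[a[0]-.05,a[1],0,.053,.05,-.08,-.03,-.1]
s=least_squares(res,p0);print("clamp",s.x.round(4),np.round(s.fun,1))
p=s.x
for n,c in dict(slot=(.061,.5*p[3],.016),hg=(-.072,-.041,.017),tg=(-.072,-.001+.011,.017)).items():print(n,np.round(clampw(p,c),4))
# stamp
cs=[ray("top",*P(*q),.016)[:2] for q in((42,148),(135,172),(123,217),(30,190))]
print("base",np.round(cs,4),np.mean(cs,0).round(4),"sides",np.linalg.norm(np.diff(cs+cs[:1],axis=0),axis=1).round(4))
d=(cs[1]-cs[0]+cs[2]-cs[3]);print("long dir",np.arctan2(d[1],d[0])); print("knob",ray("top",*P(76,157),.073))
W=np.array(viewer.camera_params("top")["world_to_cam"]);print("cam",-W[:3,:3].T@W[:3,3])
E
```

```text
clamp [ 0.5177  0.0971 -0.2067  0.0519  0.0573 -0.1218 -0.0262 -0.094 ] [-0.8 -0.5  0.1 -1.1 -1.1  0.2  1.2 -1.  -0.2  0.9 -0.2  1.4  0.6  0.1
  0.3  0. ]
slot [0.5827 0.11   0.016 ]
hg [0.4388 0.0717 0.017 ]
tg [0.4493 0.1217 0.017 ]
base [[0.5638 0.3733]
 [0.5481 0.3202]
 [0.5221 0.3277]
 [0.5394 0.3806]] [0.5434 0.3505] sides [0.0554 0.0271 0.0557 0.0254]
long dir -1.8722794396198505
knob [0.54582312 0.3505828  0.073     ]
cam [0.32444023 0.29035679 1.11397807]
```

```bash
cat > plan.py <<'E'
from h import *
from scipy.spatial.transform import Rotation as Ro
def plan(pos,yaw,n,g,start=None):
    s=arm.get_state()
    p0,y0=(s["position"],s["eef_rot"][2]) if start is None else start
    p0=np.array(p0);pos=np.array(pos);dy=(yaw-y0+np.pi)%(2*np.pi)-np.pi
    out=[]
    for i in range(n):
        R=Ro.from_euler("xyz",[np.pi,0,y0+dy*i/n])
        out+=[g]+np.round(R.inv().apply((pos-p0)/n),1+3-3 if 0 else 4).__mul__(1000).round(1).tolist()+[0,0,round(-np.degrees(dy)/n,2)]
    print(out)
E
python3 - <<'E'
from plan import *
plan([.545,.3505,.18],1.27,12,.6)
E
```

```text
[0.6, -35.1, -6.9, 0.1, 0, 0, np.float64(7.55), 0.6, -35.7, -2.2, 0.1, 0, 0, np.float64(7.55), 0.6, -35.7, 2.5, 0.1, 0, 0, np.float64(7.55), 0.6, -35.1, 7.2, 0.1, 0, 0, np.float64(7.55), 0.6, -33.8, 11.7, 0.1, 0, 0, np.float64(7.55), 0.6, -32.0, 16.1, 0.1, 0, 0, np.float64(7.55), 0.6, -29.6, 20.1, 0.1, 0, 0, np.float64(7.55), 0.6, -26.7, 23.9, 0.1, 0, 0, np.float64(7.55), 0.6, -23.3, 27.2, 0.1, 0, 0, np.float64(7.55), 0.6, -19.6, 30.0, 0.1, 0, 0, np.float64(7.55), 0.6, -15.5, 32.3, 0.1, 0, 0, np.float64(7.55), 0.6, -11.1, 34.1, 0.1, 0, 0, np.float64(7.55)]
```

{"fn": "apply_moves", "kwargs": {
  "plan": [0.6,-35,-7,0,0,0,7.5,0.6,-36,-2,0,0,0,7.5,0.6,-36,2.5,0,0,0,7.5,0.6,-35,7,0,0,0,7.5,0.6,-34,12,0,0,0,7.5,0.6,-32,16,0,0,0,7.5,0.6,-30,20,0,0,0,7.5,0.6,-27,24,0,0,0,7.5,0.6,-23,27,0,0,0,7.5,0.6,-20,30,0,0,0,7.5,0.6,-15.5,32,0,0,0,7.5,0.6,-11,34,0,0,0,7.5]
}}

```text
t: 1.3
position: [0.5473, 0.3507, 0.1809]
eef_rot: [-3.141, 0.001, 1.274]
ft_force: [0.2, 0.9, 0.2]
finger_gap: 0.0552
```

{"fn": "apply_moves", "kwargs": {
  "plan": [0.6,0,0,0,0,0,0,0.6,0,0,0,0,0,0]
}}

```text
t: 1.5
position: [0.5463, 0.3513, 0.1807]
eef_rot: [-3.14, 0.001, 1.28]
ft_force: [0.3, -0.0, 0.3]
finger_gap: 0.0546
```

```bash
sed -i 's/round(-np.degrees(dy)\/n,2)/float(round(-np.degrees(dy)\/n,2))/' plan.py
python3 - <<'E'
from plan import *
s=arm.get_state();print(s["position"],s["eef_rot"],s["q"].round(2))
plan([.545,.3505,.1],1.27,3,.6)
im=snap("scene","s2.png");u,v=map(int,proj("scene",[.545,.35,.05]));b=cv2.resize(im[v-80:v+80,u-100:u+100],None,fx=3.5,fy=3.5,interpolation=2)
cv2.imwrite("pics/s2c.png",b);print(u,v,proj("scene",[.545,.3505,.073]),proj("scene",[.545,.3505,0]))
E
```

```text
[0.54627207 0.35125916 0.18067969] [-3.14009474e+00  6.97786621e-04  1.27991777e+00] [0.39 0.35 1.37 0.   1.42 0.68]
[0.6, -0.4, -0.3, 26.9, 0, 0, 0.19, 0.6, -0.4, -0.3, 26.9, 0, 0, 0.19, 0.6, -0.4, -0.3, 26.9, 0, 0, 0.19]
300 223 (np.float64(299.49249224503916), np.float64(217.25008673229755)) (np.float64(301.12109830717947), np.float64(236.898234971494))
```

View pics/s2c.png

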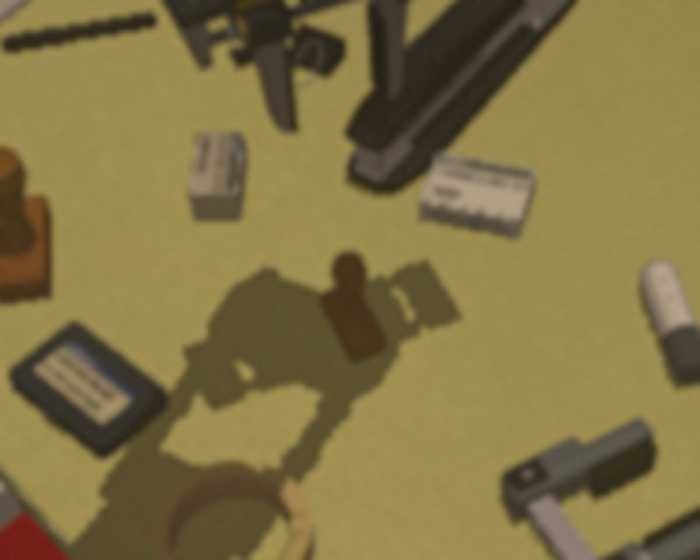

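The stamp's knob shows at (299.7,218.7), within about 1 px of the prediction, so the position stands. Descending.

{"fn": "apply_moves", "kwargs": {
  "plan": [0.6,-0.5,-0.5,40,0,0,0,0.6,-0.5,-0.5,40,0,0,0.5,0.6,0,0,35,0,0,0,0.6,0,0,28,0,0,0,0.6,0,0,0,0,0,0]
}}

```text
t: 2.05
position: [0.5399, 0.3504, 0.0334]
eef_rot: [-3.134, 0.006, 1.274]
ft_force: [-1.0, -0.2, -0.9]
finger_gap: 0.0549
```

Run:
```python
from plan import *
s=arm.get_state();print(s["position"],s["ft_force"])
im=snap("scene","s3.png");im2=snap("top","t3.png");f=lambda im,u,v:cv2.resize(im[v-50:v+50,u-60:u+60],None,fx=3.3,fy=4,interpolation=2)
cv2.imwrite("pics/s3c.png",np.hstack([f(im,300,223),f(im2,301,228)]))
```

```text
[0.53988555 0.35038432 0.03343275] [-0.95179061 -0.19897379 -0.87959836]
```

View pics/s3c.png

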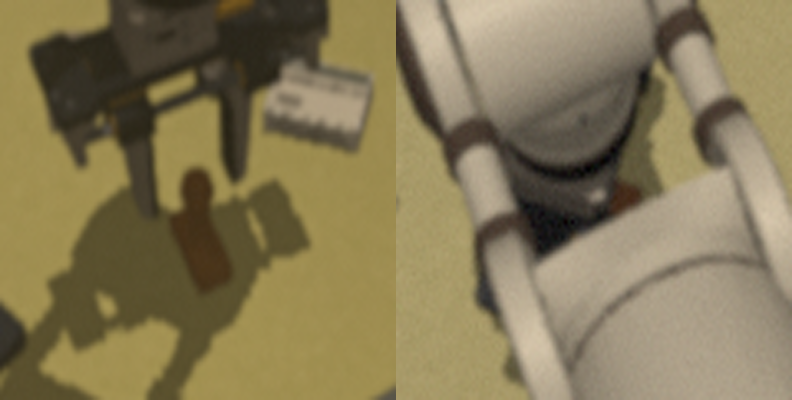

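Run:
```python
from plan import *
s=arm.get_state();print(s["position"],s["eef_rot"],s["joint_velocities"].round(3))
R=Ro.from_euler("xyz",s["eef_rot"])
for n,u0,v0 in(("scene",300,223),):
  for q in([0,0,0],[0,.0275,0],[0,-.0275,0],[0,.045,0],[0,-.045,0]):
    u,v=proj(n,s["position"]+R.apply(q));print(q,(u-u0+60)*3.3,(v-v0+50)*4)
  for q in([.545,.3505,.073],[.545,.3505,.033]):
    u,v=proj(n,q);print("stamp",(u-u0+60)*3.3,(v-v0+50)*4)
```

```text
[0.54434142 0.35183171 0.0390484 ] [-3.14123463e+00  7.70796842e-05  1.27300349e+00] [-0.007 -0.029 -0.045 -0.    -0.004  0.001]
[0, 0, 0] 196.9969612759731 213.77318790438449
[0, 0.0275, 0] 232.0049292072659 198.60107614927074
[0, -0.0275, 0] 161.6039997417131 229.11215213093237
[0, 0.045, 0] 254.08514007739078 189.03172817810332
[0, -0.045, 0] 138.87783878689768 238.96144856675744
stamp 196.32522440862923 177.0003469291902
stamp 199.33228782393184 220.97416926684434
```

Run:
```python
from plan import *
im=snap("scene","s4.png");b=cv2.resize(im[173:253,245:355],None,fx=7,fy=7,interpolation=2)
s=arm.get_state();print(s["position"]);R=Ro.from_euler("xyz",s["eef_rot"])
for q in([-.01,.0275,0],[.01,.0275,0],[-.01,-.0275,0],[.01,-.0275,0]):
    u,v=proj("scene",s["position"]+R.apply(q));cv2.circle(b,(int((u-245)*7),int((v-173)*7)),4,(0,0,255),-1)
cv2.imwrite("pics/s4c.png",b)
```

```text
[0.54572536 0.35214978 0.04052865]
```

View pics/s4c.png

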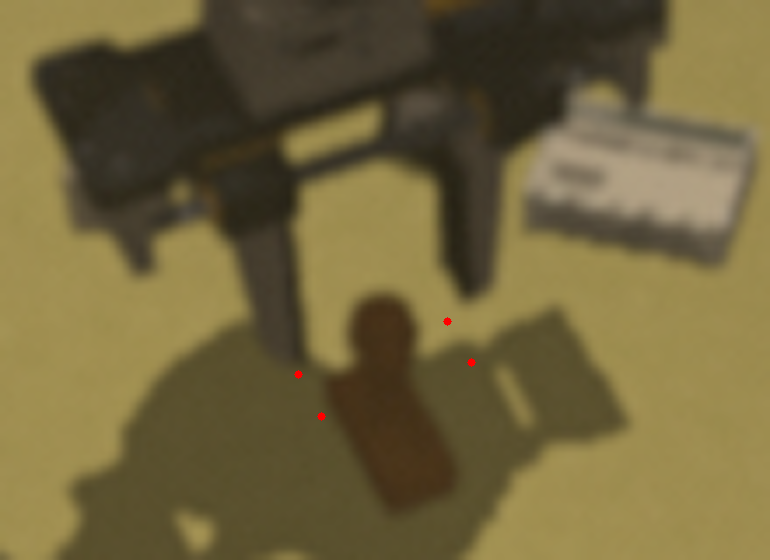

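Run:
```python
from plan import *
from scipy.optimize import least_squares
# observed lowest finger corners (px): left/right in s4, right-hand finger in s2
s=arm.get_state();R=Ro.from_euler("xyz",s["eef_rot"]);p=s["position"]
p2=np.array([.5463,.3513,.1807]);R2=Ro.from_euler("xyz",[-3.140,.0007,1.28])
for off in([-.01,-.0275,0],[.01,-.0275,0],[-.01,.0275,0],[.01,.0275,0]):
  u,v=proj("scene",p2+R2.apply(off));print(off,"s2c",(u-200)*3.5,(v-143)*3.5)
for z in(.04,.05,.055): print(z,[ray("scene",245+a/7,173+b/7,z).round(4) for a,b in((300,362),(470,297))], [R.inv().apply(ray("scene",245+a/7,173+b/7,z)-p).round(4) for a,b in((300,362),(470,297))])
```

```text
[-0.01, -0.0275, 0] s2c 304.5117283208448 168.4274123574708
[0.01, -0.0275, 0] s2c 292.13140946570684 147.25378577300685
[-0.01, 0.0275, 0] s2c 386.8314023042413 140.25776924434854
[0.01, 0.0275, 0] s2c 373.77011223268426 119.62549695254
0.04 [array([0.5265, 0.3743, 0.04  ]), array([0.5883, 0.3574, 0.04  ])] [array([ 0.0156, -0.0249,  0.0005]), array([0.0175, 0.0391, 0.0006])]
0.05 [array([0.5217, 0.3673, 0.05  ]), array([0.5828, 0.3506, 0.05  ])] [array([ 0.0075, -0.0274, -0.0095]), array([ 0.0094,  0.036 , -0.0094])]
0.055 [array([0.5193, 0.3638, 0.055 ]), array([0.5801, 0.3472, 0.055 ])] [array([ 0.0034, -0.0286, -0.0145]), array([ 0.0054,  0.0344, -0.0144])]
```

{"fn": "apply_moves", "kwargs": {
  "plan": [0.36,0,0,0,0,0,0,0.36,0,0,0,0,0,0,0.36,0,0,0,0,0,0,0.36,0,0,0,0,0,0]
}}

```text
t: 2.6
position: [0.5455, 0.3512, 0.0391]
eef_rot: [3.141, -0.001, 1.271]
ft_force: [-0.6, 0.5, -0.2]
finger_gap: 0.0332
```

Run:
```python
from plan import *
im=snap("scene","s5.png");b=cv2.resize(im[173:253,245:355],None,fx=7,fy=7,interpolation=2)
b=np.clip(b.astype(float)*1.8,0,255).astype(np.uint8)
s=arm.get_state();print(s["position"],s["eef_rot"],s["finger_gap"]);R=Ro.from_euler("xyz",s["eef_rot"]);h=s["finger_gap"]/2
for q in([-.01,h,0],[.01,h,0],[-.01,-h,0],[.01,-h,0]):
    u,v=proj("scene",s["position"]+R.apply(q));cv2.circle(b,(int((u-245)*7),int((v-173)*7)),4,(0,0,255),-1)
cv2.imwrite("pics/s5c.png",b)
```

```text
[0.54535763 0.35108952 0.03886515] [ 3.14120641e+00 -2.98050210e-04  1.27120560e+00] 0.033104510662427734
```

View pics/s5c.png

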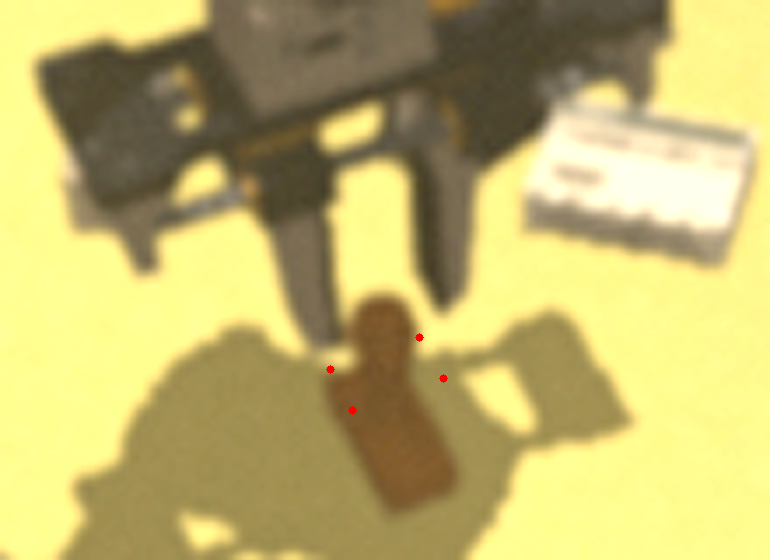

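Run:
```python
from plan import *
p=np.array([.1646,.5503,.1806]);R=Ro.from_euler("xyz",[-3.1399,0,2.8508])
t=cv2.imread("pics/t1.png");s=cv2.imread("pics/s1.png")
out=[]
for n,im in(("top",t),("scene",s)):
  u0,v0=map(int,proj(n,p)); print(n,u0,v0)
  im=cv2.copyMakeBorder(im,100,100,100,100,cv2.BORDER_CONSTANT); w,h=55,55
  b=cv2.resize(im[v0+100-h:v0+100+h,u0+100-w:u0+100+w],(400,400),interpolation=2);k=400/110
  b=np.clip(b.astype(float)*1.7,0,255).astype(np.uint8)
  for dz,col in((0,(0,0,255)),(-.033,(0,255,0))):
   for q in([-.01,.046,dz],[.01,.046,dz],[-.01,-.046,dz],[.01,-.046,dz]):
    u,v=proj(n,p+R.apply(q));cv2.circle(b,(int((u-u0+w)*k),int((v-v0+h)*k)),3,col,-1)
  out.append(b)
cv2.imwrite("pics/c8.png",np.hstack(out))
```

```text
top 185 427
scene 91 223
```

View pics/c8.png

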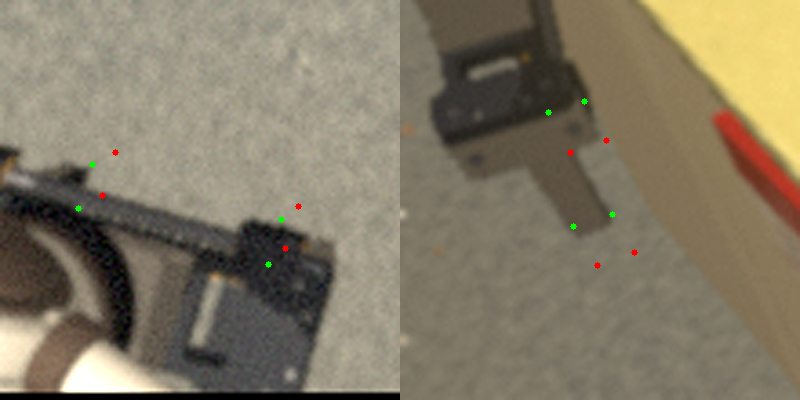

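Both cameras put the fingertips about 33 mm higher than the reported TCP. A further 18 mm down is harmless either way, so I'll check again there.

{"fn": "apply_moves", "kwargs": {
  "plan": [0.5,0,0,0,0,0,0,0.5,0,0,9,0,0,0,0.5,0,0,9,0,0,0,0.5,0,0,0,0,0,0,0.5,0,0,0,0,0,0]
}}

```text
t: 3.15
position: [0.5446, 0.3508, 0.0196]
eef_rot: [-3.14, 0.001, 1.271]
ft_force: [0.0, 0.1, 0.4]
finger_gap: 0.0463
```

Run:
```python
from plan import *
im=snap("scene","s6.png");b=cv2.resize(im[173:253,245:355],None,fx=7,fy=7,interpolation=2)
b=np.clip(b.astype(float)*1.8,0,255).astype(np.uint8)
s=arm.get_state();print(s["position"],s["eef_rot"],s["finger_gap"],s["ft_force"]);R=Ro.from_euler("xyz",s["eef_rot"]);h=s["finger_gap"]/2
for dz,c in((0,(0,0,255)),(-.033,(0,160,0))):
  for q in([-.01,h,dz],[.01,h,dz],[-.01,-h,dz],[.01,-h,dz]):
    u,v=proj("scene",s["position"]+R.apply(q));cv2.circle(b,(int((u-245)*7),int((v-173)*7)),4,c,-1)
cv2.imwrite("pics/s6c.png",b)
```

```text
[0.54499673 0.35098744 0.02017433] [-3.14118413e+00  3.48161198e-04  1.27127057e+00] 0.046094987776520685 [0.81345361 0.14377843 0.49535124]
```

View pics/s6c.png

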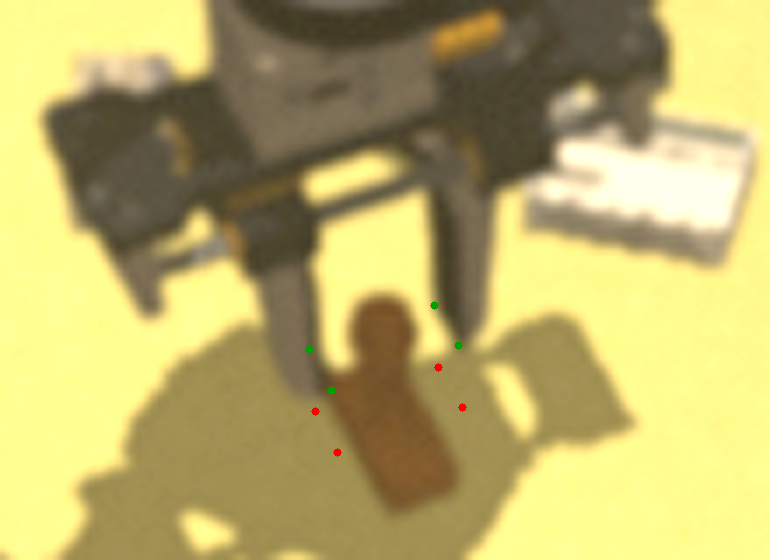

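Fingertips sit on the +33 mm (green) markers at (331,390) and (458,345), so the true tips are at z of about 0.053. Going 17 mm lower and gripping.

{"fn": "apply_moves", "kwargs": {
  "plan": [0.5,0,0,9,0,0,0,0.5,0,0,8,0,0,0,0.5,0,0,0,0,0,0,0.1,0,0,0,0,0,0,0.1,0,0,0,0,0,0,0.1,0,0,0,0,0,0,0.1,0,0,0,0,0,0,0.1,0,0,0,0,0,0]
}}

```text
t: 4.0
position: [0.5455, 0.3512, 0.0039]
eef_rot: [3.141, -0.0, 1.271]
ft_force: [0.5, -0.8, 1.2]
finger_gap: 0.0225
```

{"fn": "apply_moves", "kwargs": {
  "plan": [0.1,0,0,-15,0,0,0,0.1,0,0,-25,0,0,0,0.1,0,0,-25,0,0,0,0.1,0,0,0,0,0,0]
}}

```text
t: 4.4
position: [0.5485, 0.3525, 0.0739]
eef_rot: [3.135, -0.006, 1.271]
ft_force: [0.1, -0.0, 0.8]
finger_gap: 0.0227
```

Run:
```python
from plan import *
print(arm.get_state()["position"])
plan([.5827,.11,.069],2.937,12,.1)
```

```text
[0.54847696 0.35250179 0.07394289]
[0.1, -18.5, 8.7, 0.4, 0, 0, -7.95, 0.1, -19.5, 6.0, 0.4, 0, 0, -7.95, 0.1, -20.1, 3.3, 0.4, 0, 0, -7.95, 0.1, -20.4, 0.5, 0.4, 0, 0, -7.95, 0.1, -20.3, -2.4, 0.4, 0, 0, -7.95, 0.1, -19.8, -5.1, 0.4, 0, 0, -7.95, 0.1, -18.9, -7.8, 0.4, 0, 0, -7.95, 0.1, -17.6, -10.4, 0.4, 0, 0, -7.95, 0.1, -16.0, -12.7, 0.4, 0, 0, -7.95, 0.1, -14.1, -14.8, 0.4, 0, 0, -7.95, 0.1, -11.9, -16.6, 0.4, 0, 0, -7.95, 0.1, -9.5, -18.1, 0.4, 0, 0, -7.95]
```

{"fn": "apply_moves", "kwargs": {
  "plan": [0.1,-18.5,9,0,0,0,-8,0.1,-19.5,6,0,0,0,-8,0.1,-20,3.5,0,0,0,-8,0.1,-20.5,0.5,0,0,0,-8,0.1,-20,-2.5,0,0,0,-8,0.1,-20,-5,0,0,0,-8,0.1,-19,-8,0,0,0,-8,0.1,-17.5,-10.5,0,0,0,-8,0.1,-16,-12.5,0,0,0,-8,0.1,-14,-15,0,0,0,-8,0.1,-12,-16.5,0,0,0,-8,0.1,-9.5,-18,0,0,0,-7.5]
}}

```text
t: 5.6
position: [0.5802, 0.1077, 0.0676]
eef_rot: [-3.141, -0.001, 2.944]
ft_force: [-0.1, 0.6, -1.2]
finger_gap: 0.0227
```

{"fn": "apply_moves", "kwargs": {
  "plan": [0.1,0,0,0,0,0,0,0.1,0,0,0,0,0,0,0.1,0,0,0,0,0,0]
}}

```text
t: 5.9
position: [0.5803, 0.1094, 0.0681]
eef_rot: [3.141, -0.001, 2.937]
ft_force: [0.1, 0.4, -0.6]
finger_gap: 0.0227
```

Run:
```python
from plan import *
from fit import clampw
s=arm.get_state();print(s["position"],s["eef_rot"],s["finger_gap"],s["joint_velocities"].round(3))
plan([.5827,.11,.02],2.937,2,.1)
im=snap("scene","s7.png");P=[.5177,.0971,-.2067];g=.0519
b=cv2.resize(im[215:345,290:450],None,fx=5,fy=4.6,interpolation=2)
b=np.clip(b.astype(float)*1.5,0,255).astype(np.uint8)
for c in((.084,0,.029),(.038,0,.029),(.084,g,.029),(.038,g,.029),(-.102,-.03,.034),(-.102,-.052,.034)):
    u,v=proj("scene",clampw(P,c));cv2.circle(b,(int((u-290)*5),int((v-215)*4.6)),3,(0,0,255),-1)
for c in((.09,.012,0),(.09,.04,0),(.032,.012,0),(.032,.04,0)):
    q=np.array(clampw(P,c));q[2]=s["position"][2]-.0039
    u,v=proj("scene",q);cv2.circle(b,(int((u-290)*5),int((v-215)*4.6)),3,(255,0,0),-1)
cv2.imwrite("pics/s7c.png",b)
```

```text
[0.58032327 0.109371   0.06807708] [ 3.14136030e+00 -8.07184952e-04  2.93686536e+00] 0.02267679375004242 [ 0.005 -0.002 -0.004 -0.003  0.002 -0.011]
[0.1, -1.1, 0.5, 24.0, 0, 0, -0.0, 0.1, -1.1, 0.5, 24.0, 0, 0, -0.0]
```

View pics/s7c.png

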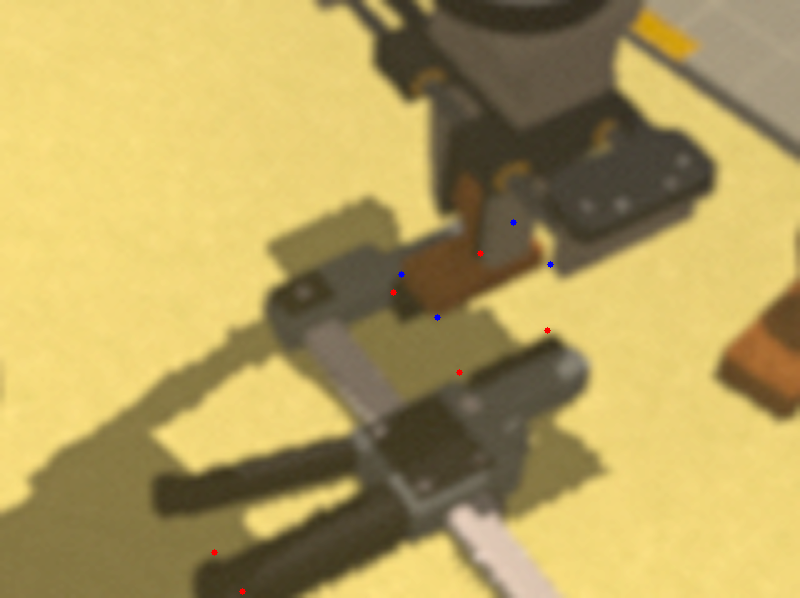

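The held stamp is parallel to the jaws. Its base corners match the blue prediction within about 1 px, and the near jaw face runs (470,383) to (555,338). Lowering it in.

{"fn": "apply_moves", "kwargs": {
  "plan": [0.1,-2,0,20,0,0,0,0.1,0,0,20,0,0,0,0.1,0,0,12,0,0,0,0.1,0,0,7,0,0,0,0.1,0,0,3,0,0,0,0.1,0,0,0,0,0,0,0.1,0,0,0,0,0,0]
}}

```text
t: 6.65
position: [0.5835, 0.1082, 0.0074]
eef_rot: [3.141, 0.001, 2.938]
ft_force: [-0.5, -0.2, -0.9]
finger_gap: 0.0226
```

{"fn": "apply_moves", "kwargs": {
  "plan": [0.1,0,0,1.5,0,0,0,0.1,0,0,0,0,0,0,0.1,0,0,0,0,0,0]
}}

```text
t: 6.95
position: [0.5829, 0.1081, 0.0052]
eef_rot: [3.142, 0.0, 2.938]
ft_force: [0.3, -0.3, -0.0]
finger_gap: 0.0227
```

{"fn": "apply_moves", "kwargs": {
  "plan": [0.1,0,0,1.2,0,0,0,0.1,0,0,0,0,0,0,0.5,0,0,0,0,0,0,0.5,0,0,0,0,0,0,0.5,0,0,0,0,0,0,0.5,0,0,-10,0,0,0,0.5,0,0,-30,0,0,0,0.5,0,0,-30,0,0,0,0.5,0,0,-30,0,0,0]
}}

```text
t: 7.85
position: [0.5828, 0.1081, 0.1057]
eef_rot: [3.142, 0.0, 2.938]
ft_force: [0.4, -0.7, 0.5]
finger_gap: 0.046
```

Run:
```python
from plan import *
from fit import clampw
s=arm.get_state();print(s["position"],s["eef_rot"])
# view centred between fingers at handle target height above
P=[.5177,.0971,-.2067]
a=np.array(clampw(P,(-.072,-.018,0)));a[2]=.085;print(a)
plan(a,2.937,5,.9)
```

```text
[0.58276229 0.10812109 0.10565294] [3.14152275e+00 3.99537398e-04 2.93810755e+00]
[0.44353846 0.09425981 0.085     ]
[0.9, 26.7, -8.3, 4.1, 0, 0, 0.01, 0.9, 26.7, -8.3, 4.1, 0, 0, 0.01, 0.9, 26.7, -8.4, 4.1, 0, 0, 0.01, 0.9, 26.7, -8.4, 4.1, 0, 0, 0.01, 0.9, 26.7, -8.4, 4.1, 0, 0, 0.01]
```

{"fn": "apply_moves", "kwargs": {
  "plan": [1,26.5,-8.5,4,0,0,0,1,27,-8.5,4,0,0,0,1,26.5,-8.5,4,0,0,0,1,26.5,-8.5,4,0,0,0,1,26.5,-8.5,4,0,0,0,1,0,0,0,0,0,0,1,0,0,0,0,0,0]
}}

```text
t: 8.55
position: [0.4446, 0.0933, 0.0847]
eef_rot: [3.141, 0.002, 2.938]
ft_force: [0.3, -0.1, -0.3]
finger_gap: 0.092
```

Run:
```python
from plan import *
from fit import clampw
s=arm.get_state();print(s["position"],s["eef_rot"],s["finger_gap"]);R=Ro.from_euler("xyz",s["eef_rot"])
P=[.5177,.0971,-.2067]
im=snap("scene","s8.png")
b=cv2.resize(im[225:365,300:460],None,fx=5,fy=4.2,interpolation=2)
b=np.clip(b.astype(float)*1.5,0,255).astype(np.uint8)
def dot(q,c):
    u,v=proj("scene",q);cv2.circle(b,(int((u-300)*5),int((v-225)*4.2)),3,c,-1)
for x in(-.01,.01):
  for y in(-.046,.046):
    q=s["position"]+R.apply([x,y,-.033]);dot(q,(0,160,0));q[2]=.03;dot(q,(0,0,255))
cv2.imwrite("pics/s8c.png",b)
```

```text
[0.44455767 0.0933463  0.08466819] [3.14129499e+00 1.93275176e-03 2.93791238e+00] 0.09197840113079606
```

View pics/s8c.png

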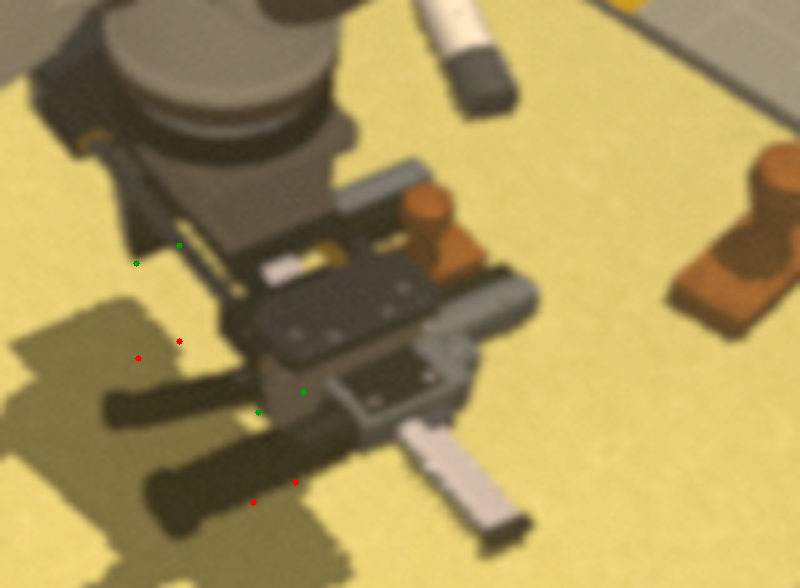

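The stamp stands upright between the jaws at (430,230). The finger footprints (red) clear the handle and trigger by about 17–20 mm on each side. Descending.

{"fn": "apply_moves", "kwargs": {
  "plan": [1,0,0,25,0,0,0,1,0,0,30,0,0,0,1,0,0,25,0,0,0,1,0,0,15,0,0,0,1,0,0,8,0,0,0,1,0,0,0,0,0,0,1,0,0,0,0,0,0]
}}

```text
t: 9.3
position: [0.4453, 0.0933, -0.0183]
eef_rot: [3.141, 0.002, 2.938]
ft_force: [0.4, 0.6, 0.4]
finger_gap: 0.0922
```

{"fn": "apply_moves", "kwargs": {
  "plan": [1,0,0,4,0,0,0,1,0,0,3,0,0,0,1,0,0,0,0,0,0,1,0,0,0,0,0,0]
}}

```text
t: 9.7
position: [0.444, 0.0934, -0.0261]
eef_rot: [3.142, 0.0, 2.938]
ft_force: [0.3, -0.1, 0.2]
finger_gap: 0.092
```

{"fn": "apply_moves", "kwargs": {
  "plan": [0.75,0,0,0,0,0,0,0.68,0,0,0,0,0,0,0.62,0,0,0,0,0,0,0.56,0,0,0,0,0,0,0.5,0,0,0,0,0,0,0.46,0,0,0,0,0,0,0.46,0,0,0,0,0,0]
}}

```text
t: 10.4
position: [0.4439, 0.0933, -0.0262]
eef_rot: [-3.141, -0.0, 2.938]
ft_force: [-2.0, -2.0, 2.1]
finger_gap: 0.0428
```

{"fn": "apply_moves", "kwargs": {
  "plan": [0.43,0,0,0,0,0,0,0.4,0,0,0,0,0,0,0.38,0,0,0,0,0,0,0.38,0,0,0,0,0,0,0.38,0,0,0,0,0,0]
}}

```text
t: 10.9
position: [0.444, 0.0934, -0.0262]
eef_rot: [3.141, 0.0, 2.938]
ft_force: [-1.2, -1.9, 2.1]
finger_gap: 0.0353
```

{"fn": "apply_moves", "kwargs": {
  "plan": [0.5,0,0,0,0,0,0,0.6,0,0,0,0,0,0,0.7,0,0,0,0,0,0,0.76,0,0,0,0,0,0,0.76,0,0,0,0,0,0,0.76,0,0,0,0,0,0,0.76,0,0,0,0,0,0]
}}

```text
t: 11.6
position: [0.4436, 0.0933, -0.0263]
eef_rot: [-3.141, -0.0, 2.938]
ft_force: [-0.7, 0.7, 0.0]
finger_gap: 0.0703
```

Run:
```python
from plan import *
b=snap("scene","s9.png").astype(float);a=cv2.imread("pics/s8.png").astype(float)
# bar tail end + far jaw shift: patches registered by phase correlation
for n,(u,v,w,h) in dict(tail=(396,338,14,14),farjaw=(375,265,8,8),big=(455,290,14,14),stamp=(386,270,8,10),housing=(378,318,10,8)).items():
    best=None
    A=a[v-h:v+h,u-w:u+w].astype(np.uint8);B=b[v-h-14:v+h+14,u-w-14:u+w+14].astype(np.uint8)
    r=cv2.matchTemplate(B,A,cv2.TM_CCOEFF_NORMED);_,m,_,l=cv2.minMaxLoc(r);print(n,np.array(l)-14,round(m,3))
c=np.hstack([x[225:365,300:460].astype(np.uint8) for x in(a,b)])
P=lambda q:np.array(proj("scene",q))
print("6.4mm along clamp y px",P([.52,.1,.02])-P([.5213,.1063,.02]))
print(arm.get_state()["finger_gap"])
```

```text
tail [ 0 -1] 0.945
farjaw [-2  8] 0.742
big [0 0] 0.999
stamp [0 0] 0.989
housing [-1 -1] 0.732
6.4mm along clamp y px [1.62209857 2.21027791]
0.07001461272864447
```

{"fn": "apply_moves", "kwargs": {
  "plan": [0.68,0,0,0,0,0,0,0.6,0,0,0,0,0,0,0.52,0,0,0,0,0,0,0.46,0,0,0,0,0,0,0.42,0,0,0,0,0,0,0.38,0,0,0,0,0,0,0.38,0,0,0,0,0,0,0.38,0,0,0,0,0,0]
}}

```text
t: 12.45
position: [0.4438, 0.0934, -0.0263]
eef_rot: [3.141, -0.0, 2.938]
ft_force: [-0.2, -1.5, -0.1]
finger_gap: 0.0352
```

{"fn": "apply_moves", "kwargs": {
  "plan": [0.5,0,0,0,0,0,0,0.6,0,0,0,0,0,0,0.7,0,0,0,0,0,0,0.76,0,0,0,0,0,0,0.76,0,0,0,0,0,0,0.76,0,0,0,0,0,0,0.76,0,0,0,0,0,0]
}}

```text
t: 13.15
position: [0.4439, 0.0933, -0.0261]
eef_rot: [-3.141, -0.0, 2.938]
ft_force: [-0.3, 0.6, 0.4]
finger_gap: 0.07
```

```bash
cat > trk.py <<'E'
from plan import *
def shift(a,b,u,v,w,h,m=10):
    k=4;f=lambda im,d:cv2.resize(im[v-h-d:v+h+d,u-w-d:u+w+d],None,fx=k,fy=k,interpolation=2)
    r=cv2.matchTemplate(f(b,m),f(a,0),cv2.TM_CCOEFF_NORMED);_,s,_,l=cv2.minMaxLoc(r);return (np.array(l)/k-m).tolist(),round(s,3)
R=dict(tail=(400,344,12,12),housing=(383,315,7,7),nearjaw=(397,294,8,8),farjaw=(377,267,7,6),stamp=(386,272,7,8),knob=(386,272,7,5))
def rep(a,b):
    for n,r in R.items():print(n,*shift(a,b,*r))
E
python3 - <<'E'
from trk import *
b=snap("scene","s10.png");rep(cv2.imread("pics/s9.png"),b);print(arm.get_state()["finger_gap"])
E
```

```text
tail [2.25, 1.25] 0.99
housing [-0.25, -0.75] 0.986
nearjaw [-1.0, -1.0] 0.983
farjaw [-1.25, 1.5] 0.947
stamp [0.25, 0.25] 0.988
knob [0.25, 0.25] 0.985
0.06961780044852785
```

{"fn": "apply_moves", "kwargs": {
  "plan": [0.68,0,0,0,0,0,0,0.6,0,0,0,0,0,0,0.52,0,0,0,0,0,0,0.46,0,0,0,0,0,0,0.46,0,0,0,0,0,0,0.46,0,0,0,0,0,0,0.46,0,0,0,0,0,0]
}}

```text
t: 13.9
position: [0.4438, 0.0933, -0.0262]
eef_rot: [-3.141, -0.0, 2.938]
ft_force: [-1.4, -1.4, 1.8]
finger_gap: 0.0425
```

{"fn": "apply_moves", "kwargs": {
  "plan": [0.42,0,0,0,0,0,0,0.42,0,0,0,0,0,0,0.42,0,0,0,0,0,0]
}}

```text
t: 14.2
position: [0.444, 0.0934, -0.0262]
eef_rot: [3.142, 0.0, 2.938]
ft_force: [-0.6, -1.9, 1.7]
finger_gap: 0.0386
```

{"fn": "apply_moves", "kwargs": {
  "plan": [0.39,0,0,0,0,0,0,0.38,0,0,0,0,0,0,0.38,0,0,0,0,0,0]
}}

```text
t: 14.5
position: [0.444, 0.0934, -0.0262]
eef_rot: [3.142, 0.0, 2.938]
ft_force: [-0.4, -2.4, 0.9]
finger_gap: 0.0351
```

Run:
```python
from trk import *
b=snap("scene","s11.png");rep(cv2.imread("pics/s10.png"),b);print(arm.get_state()["finger_gap"])
```

```text
tail [-2.75, 0.25] 0.97
housing [-1.75, -3.0] 0.972
nearjaw [0.75, -1.5] 0.969
farjaw [-1.5, 1.75] 0.972
stamp [0.75, 0.0] 0.871
knob [0.75, -0.5] 0.883
0.03522041777705566
```

{"fn": "apply_moves", "kwargs": {
  "plan": [0.5,0,0,0,0,0,0,0.6,0,0,0,0,0,0,0.7,0,0,0,0,0,0,0.76,0,0,0,0,0,0,0.76,0,0,0,0,0,0,0.76,0,0,0,0,0,0,0.76,0,0,0,0,0,0]
}}

```text
t: 15.25
position: [0.4438, 0.0933, -0.0262]
eef_rot: [-3.141, -0.0, 2.938]
ft_force: [-0.4, 0.5, -0.0]
finger_gap: 0.0698
```

Run:
```python
from trk import *
b=snap("scene","s12.png");rep(cv2.imread("pics/s10.png"),b);print(arm.get_state()["finger_gap"])
c=cv2.resize(b[240:350,340:450],None,fx=7,fy=5.4,interpolation=2)
cv2.imwrite("pics/s12c.png",np.clip(c*1.5,0,255).astype(np.uint8))
```

```text
tail [2.25, 1.25] 0.988
housing [0.0, -0.75] 0.987
nearjaw [-0.5, -1.0] 0.99
farjaw [-0.5, 1.0] 0.917
stamp [0.25, 0.5] 0.986
knob [0.0, 0.25] 0.991
0.06995622087582565
```

View pics/s12c.png

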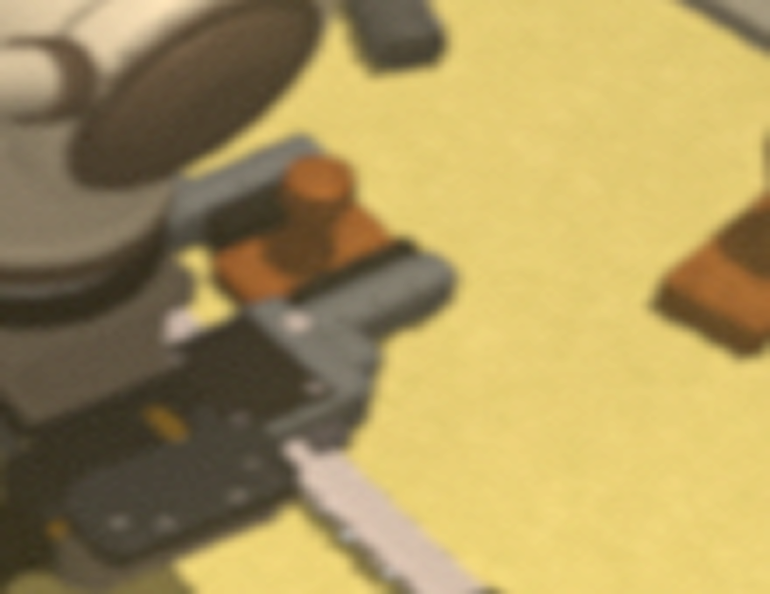

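This is my last view. The stamp is upright at (300,240), close to both jaws with a few mm left. From here I'll squeeze in small increments and watch for lag between commanded and measured width.

{"fn": "apply_moves", "kwargs": {
  "plan": [0.68,0,0,0,0,0,0,0.62,0,0,0,0,0,0,0.56,0,0,0,0,0,0,0.53,0,0,0,0,0,0,0.52,0,0,0,0,0,0,0.52,0,0,0,0,0,0,0.52,0,0,0,0,0,0]
}}

```text
t: 16.0
position: [0.4438, 0.0933, -0.0262]
eef_rot: [-3.141, -0.0, 2.938]
ft_force: [-1.5, -0.5, 1.9]
finger_gap: 0.0478
```

{"fn": "apply_moves", "kwargs": {
  "plan": [0.5,0,0,0,0,0,0,0.5,0,0,0,0,0,0]
}}

```text
t: 16.2
position: [0.4439, 0.0934, -0.0262]
eef_rot: [-3.142, 0.0, 2.938]
ft_force: [-3.1, -1.8, 1.6]
finger_gap: 0.0462
```

{"fn": "apply_moves", "kwargs": {
  "plan": [0.48,0,0,0,0,0,0,0.48,0,0,0,0,0,0,0.48,0,0,0,0,0,0]
}}

```text
t: 16.5
position: [0.4439, 0.0934, -0.0262]
eef_rot: [3.142, 0.0, 2.938]
ft_force: [-1.1, -1.6, 1.0]
finger_gap: 0.0439
```

Run:
```python
from trk import *
b=snap("scene","s13.png");rep(cv2.imread("pics/s12.png"),b);print(arm.get_state()["finger_gap"])
```

```text
tail [-2.0, 0.0] 0.971
housing [-1.25, -2.0] 0.977
nearjaw [0.75, -1.0] 0.985
farjaw [-0.25, 0.5] 0.989
stamp [0.5, -0.25] 0.931
knob [0.25, 0.25] 0.934
0.04418252904262079
```

{"fn": "apply_moves", "kwargs": {
  "plan": [0.47,0,0,0,0,0,0,0.47,0,0,0,0,0,0,0.47,0,0,0,0,0,0]
}}

```text
t: 16.85
position: [0.4439, 0.0934, -0.0262]
eef_rot: [3.142, 0.0, 2.938]
ft_force: [-0.5, -1.2, 0.2]
finger_gap: 0.0435
```

{"fn": "apply_moves", "kwargs": {
  "plan": [0.46,0,0,0,0,0,0,0.46,0,0,0,0,0,0,0.46,0,0,0,0,0,0]
}}

```text
t: 17.15
position: [0.4439, 0.0934, -0.0262]
eef_rot: [3.142, -0.0, 2.938]
ft_force: [-0.6, -0.8, 0.0]
finger_gap: 0.0421
```

Run:
```python
from trk import *
b=snap("scene","s14.png");rep(cv2.imread("pics/s13.png"),b);s=arm.get_state();print(s["finger_gap"],s["joint_efforts"].round(2))
```

```text
tail [0.0, 0.0] 0.995
housing [0.0, -0.25] 0.984
nearjaw [0.0, -0.25] 0.994
farjaw [0.0, 0.0] 0.999
stamp [0.0, 0.0] 0.996
knob [0.25, 0.0] 0.994
0.042301193123056 [ 4.800e-01 -3.029e+01 -2.527e+01  3.600e-01 -2.500e-01  2.000e-02]
```

{"fn": "apply_moves", "kwargs": {
  "plan": [0.45,0,0,0,0,0,0,0.45,0,0,0,0,0,0,0.45,0,0,0,0,0,0]
}}

```text
t: 17.5
position: [0.4439, 0.0934, -0.0262]
eef_rot: [-3.142, -0.0, 2.938]
ft_force: [-0.3, -2.0, 0.5]
finger_gap: 0.0414
```

{"fn": "apply_moves", "kwargs": {
  "plan": [0.44,0,0,0,0,0,0,0.44,0,0,0,0,0,0,0.44,0,0,0,0,0,0]
}}

```text
t: 17.8
position: [0.4439, 0.0934, -0.0262]
eef_rot: [3.142, -0.0, 2.938]
ft_force: [-1.7, -1.1, 0.4]
finger_gap: 0.0407
```

Run:
```python
from trk import *
b=snap("scene","s15.png");rep(cv2.imread("pics/s14.png"),b);s=arm.get_state();print(s["finger_gap"])
```

```text
tail [0.0, 0.25] 0.996
housing [-0.25, -0.25] 0.989
nearjaw [-0.25, 0.0] 0.995
farjaw [0.0, 0.0] 0.998
stamp [0.25, 0.0] 0.995
knob [0.25, 0.0] 0.992
0.040515564870320396
```

```bash
cat > avg.py <<'E'
from trk import *
import sys
cmd=float(sys.argv[1]);g=[];f=[]
for i in range(8):
    b=viewer.get_image("scene");s=arm.get_state();g.append(s["finger_gap"]*1000);f.append(s["ft_force"])
cv2.imwrite(f"pics/k{cmd}.png",b)
print(cmd*92,np.mean(g).round(3),np.std(g).round(3),"err",(np.mean(g)-cmd*92).round(3),np.mean(f,0).round(2),s["t"])
E
python3 avg.py 0.44
```

```text
40.48 40.526 0.227 err 0.046 [-1.78 -1.49  0.54] 18.25
```

{"fn": "apply_moves", "kwargs": {
  "plan": [0.43,0,0,0,0,0,0,0.43,0,0,0,0,0,0]
}}

```text
t: 18.45
position: [0.4439, 0.0934, -0.0262]
eef_rot: [3.142, -0.0, 2.938]
ft_force: [-2.0, -1.6, 0.3]
finger_gap: 0.0398
```

```bash
python3 avg.py 0.43
```

```text
39.56 39.598 0.227 err 0.038 [-1.43 -0.98  0.21] 18.85
```

{"fn": "apply_moves", "kwargs": {
  "plan": [0.42,0,0,0,0,0,0,0.42,0,0,0,0,0,0]
}}

```text
t: 19.05
position: [0.4439, 0.0934, -0.0262]
eef_rot: [-3.142, -0.0, 2.938]
ft_force: [-1.1, -0.7, 0.1]
finger_gap: 0.0388
```

```bash
python3 avg.py 0.42
```

```text
38.64 38.641 0.144 err 0.001 [-1.34 -1.32  0.04] 19.45
```

{"fn": "apply_moves", "kwargs": {
  "plan": [0.41,0,0,0,0,0,0,0.41,0,0,0,0,0,0]
}}

```text
t: 19.65
position: [0.4439, 0.0934, -0.0262]
eef_rot: [-3.142, 0.0, 2.938]
ft_force: [-2.0, -1.4, -0.3]
finger_gap: 0.0373
```

```bash
python3 avg.py 0.41
python3 - <<'E'
from trk import *
rep(cv2.imread("pics/k0.44.png"),cv2.imread("pics/k0.41.png"))
E
```

```text
37.72 37.695 0.187 err -0.025 [-1.43 -1.55  0.05] 20.05
tail [-0.25, 0.0] 0.993
housing [-0.25, -0.5] 0.991
nearjaw [-0.25, -0.25] 0.993
farjaw [0.0, 0.0] 0.997
stamp [0.25, -0.25] 0.994
knob [0.25, -0.25] 0.989
```

{"fn": "apply_moves", "kwargs": {
  "plan": [0.4,0,0,0,0,0,0,0.4,0,0,0,0,0,0]
}}

```text
t: 20.25
position: [0.4439, 0.0934, -0.0262]
eef_rot: [3.142, -0.0, 2.938]
ft_force: [-0.9, -1.5, -0.2]
finger_gap: 0.0366
```

```bash
python3 avg.py 0.40
```

```text
36.800000000000004 36.978 0.15 err 0.178 [-1.67 -1.67 -0.21] 20.65
```

{"fn": "apply_moves", "kwargs": {
  "plan": [0.39,0,0,0,0,0,0,0.39,0,0,0,0,0,0]
}}

```text
t: 20.85
position: [0.4439, 0.0934, -0.0262]
eef_rot: [-3.142, -0.0, 2.938]
ft_force: [-1.2, -1.1, 0.5]
finger_gap: 0.0357
```

```bash
python3 avg.py 0.39
```

```text
35.88 35.888 0.229 err 0.008 [-1.53 -1.6  -0.36] 21.25
```

{"fn": "apply_moves", "kwargs": {
  "plan": [0.38,0,0,0,0,0,0,0.38,0,0,0,0,0,0]
}}

```text
t: 21.45
position: [0.4439, 0.0934, -0.0262]
eef_rot: [-3.142, -0.0, 2.938]
ft_force: [-1.4, -1.4, 0.7]
finger_gap: 0.0348
```

```bash
python3 avg.py 0.38
python3 - <<'E'
from trk import *
rep(cv2.imread("pics/s11.png"),cv2.imread("pics/k0.38.png"))
E
```

```text
34.96 35.178 0.206 err 0.218 [-1.77 -1.77 -0.45] 21.85
tail [2.25, 1.25] 0.993
housing [0.0, -0.75] 0.986
nearjaw [-0.75, -0.75] 0.992
farjaw [-1.5, 1.75] 0.979
stamp [0.5, 0.5] 0.957
knob [0.5, 0.0] 0.94
```

{"fn": "apply_moves", "kwargs": {
  "plan": [0.5,0,0,0,0,0,0,0.6,0,0,0,0,0,0,0.7,0,0,0,0,0,0,0.76,0,0,0,0,0,0,0.76,0,0,0,0,0,0,0.76,0,0,0,0,0,0,0.76,0,0,0,0,0,0]
}}

```text
t: 22.55
position: [0.4438, 0.0933, -0.0262]
eef_rot: [-3.141, -0.0, 2.938]
ft_force: [0.6, 0.2, 0.6]
finger_gap: 0.0699
```

```bash
python3 avg.py 0.76
python3 - <<'E'
from trk import *
rep(cv2.imread("pics/s12.png"),cv2.imread("pics/k0.76.png"))
E
```

```text
69.92 69.868 0.104 err -0.052 [-0.06  0.4   0.34] 22.95
tail [2.25, 0.75] 0.988
housing [0.0, -0.75] 0.977
nearjaw [-0.25, -1.0] 0.993
farjaw [-2.0, 2.0] 0.983
stamp [-0.75, 0.75] 0.963
knob [-1.0, 0.75] 0.958
```

{"fn": "apply_moves", "kwargs": {
  "plan": [0.7,0,0,0,0,0,0,0.66,0,0,0,0,0,0,0.62,0,0,0,0,0,0,0.6,0,0,0,0,0,0,0.6,0,0,0,0,0,0,0.6,0,0,0,0,0,0]
}}

```text
t: 23.55
position: [0.4435, 0.0933, -0.0263]
eef_rot: [-3.141, -0.001, 2.938]
ft_force: [-3.2, -1.6, 3.9]
finger_gap: 0.0553
```

```bash
python3 avg.py 0.60
python3 - <<'E'
from trk import *
rep(cv2.imread("pics/k0.76.png"),cv2.imread("pics/k0.6.png"))
E
```

```text
55.199999999999996 55.184 0.124 err -0.016 [-4.08 -1.35  4.19] 23.95
tail [-1.25, -0.25] 0.983
housing [-0.5, -0.75] 0.984
nearjaw [0.25, -0.25] 0.994
farjaw [0.0, 0.0] 0.995
stamp [0.75, -0.5] 0.992
knob [1.0, -0.5] 0.99
```

{"fn": "apply_moves", "kwargs": {
  "plan": [0.58,0,0,0,0,0,0,0.58,0,0,0,0,0,0]
}}

```text
t: 24.15
position: [0.444, 0.0933, -0.0262]
eef_rot: [-3.142, 0.0, 2.938]
ft_force: [-3.4, -1.8, 3.4]
finger_gap: 0.0532
```

```bash
python3 avg.py 0.58
```

```text
53.36 53.424 0.161 err 0.064 [-3.26 -1.56  2.8 ] 24.55
```

{"fn": "apply_moves", "kwargs": {
  "plan": [0.56,0,0,0,0,0,0,0.56,0,0,0,0,0,0]
}}

```text
t: 24.75
position: [0.4441, 0.0933, -0.0262]
eef_rot: [3.142, 0.0, 2.938]
ft_force: [-1.9, -1.2, 1.1]
finger_gap: 0.0519
```

```bash
python3 avg.py 0.56
python3 - <<'E'
from trk import *
rep(cv2.imread("pics/k0.6.png"),cv2.imread("pics/k0.56.png"))
E
```

```text
51.52 51.601 0.171 err 0.081 [-2.04 -1.57  0.62] 25.15
tail [0.0, 0.0] 0.99
housing [0.0, -0.5] 0.984
nearjaw [0.25, -0.25] 0.995
farjaw [0.0, 0.0] 0.999
stamp [0.5, -0.25] 0.997
knob [0.5, -0.25] 0.995
```

{"fn": "apply_moves", "kwargs": {
  "plan": [0.55,0,0,0,0,0,0,0.54,0,0,0,0,0,0,0.54,0,0,0,0,0,0]
}}

```text
t: 25.45
position: [0.4439, 0.0934, -0.0262]
eef_rot: [3.142, 0.0, 2.938]
ft_force: [-2.0, -1.6, -0.6]
finger_gap: 0.0495
```

```bash
python3 avg.py 0.54
```

```text
49.68000000000001 49.711 0.11 err 0.031 [-1.39 -1.98  0.03] 25.85
```

{"fn": "apply_moves", "kwargs": {
  "plan": [0.53,0,0,0,0,0,0,0.52,0,0,0,0,0,0,0.52,0,0,0,0,0,0]
}}

```text
t: 26.15
position: [0.4439, 0.0933, -0.0262]
eef_rot: [-3.142, -0.0, 2.938]
ft_force: [-2.6, -2.0, 0.4]
finger_gap: 0.0479
```

```bash
python3 avg.py 0.52
python3 - <<'E'
from trk import *
rep(cv2.imread("pics/k0.56.png"),cv2.imread("pics/k0.52.png"))
E
```

```text
47.84 47.918 0.188 err 0.078 [-2.13 -2.02  0.27] 26.55
tail [-0.5, 0.0] 0.986
housing [-0.5, -0.25] 0.985
nearjaw [0.0, 0.0] 0.996
farjaw [0.0, 0.0] 0.998
stamp [0.0, 0.0] 0.996
knob [0.25, -0.25] 0.994
```

{"fn": "apply_moves", "kwargs": {
  "plan": [0.51,0,0,0,0,0,0,0.51,0,0,0,0,0,0]
}}

```text
t: 26.75
position: [0.4438, 0.0934, -0.0262]
eef_rot: [-3.142, -0.0, 2.938]
ft_force: [-2.3, -1.4, 0.6]
finger_gap: 0.0473
```

```bash
python3 avg.py 0.51
```

```text
46.92 46.968 0.331 err 0.048 [-2.44 -2.05  0.6 ] 27.15
```

{"fn": "apply_moves", "kwargs": {
  "plan": [0.5,0,0,0,0,0,0,0.5,0,0,0,0,0,0]
}}

```text
t: 27.35
position: [0.4439, 0.0934, -0.0262]
eef_rot: [-3.142, -0.0, 2.938]
ft_force: [-2.6, -3.5, 0.3]
finger_gap: 0.0458
```

```bash
python3 avg.py 0.50
python3 - <<'E'
from trk import *
rep(cv2.imread("pics/k0.56.png"),cv2.imread("pics/k0.5.png"))
E
```

```text
46.0 46.048 0.172 err 0.048 [-2.39 -2.17  0.61] 27.75
tail [-0.75, 0.0] 0.989
housing [-0.5, -0.5] 0.986
nearjaw [0.0, -0.25] 0.996
farjaw [0.0, 0.0] 0.998
stamp [0.25, -0.25] 0.995
knob [0.25, -0.25] 0.992
```

{"fn": "apply_moves", "kwargs": {
  "plan": [0.49,0,0,0,0,0,0,0.49,0,0,0,0,0,0]
}}

```text
t: 27.95
position: [0.4439, 0.0933, -0.0262]
eef_rot: [-3.142, 0.0, 2.938]
ft_force: [-2.0, -2.3, -0.5]
finger_gap: 0.0454
```

```bash
python3 avg.py 0.49
```

```text
45.08 45.194 0.248 err 0.114 [-2.15 -1.79 -0.06] 28.35
```

{"fn": "apply_moves", "kwargs": {
  "plan": [0.48,0,0,0,0,0,0,0.48,0,0,0,0,0,0]
}}

```text
t: 28.55
position: [0.4439, 0.0934, -0.0262]
eef_rot: [-3.142, 0.0, 2.938]
ft_force: [-2.4, -2.2, -0.1]
finger_gap: 0.0442
```

```bash
python3 avg.py 0.48
python3 - <<'E'
from trk import *
a=cv2.imread("pics/k0.38.png");rep(a,cv2.imread("pics/k0.48.png"))
# tail end relative to housing: how far the bar is past the last home position
E
```

```text
44.16 44.301 0.172 err 0.141 [-1.77 -2.33 -0.5 ] 28.95
tail [2.75, 0.5] 0.987
housing [0.75, 0.25] 0.982
nearjaw [-0.25, -0.25] 0.993
farjaw [-0.75, 0.75] 0.996
stamp [-0.5, 0.25] 0.991
knob [-0.5, 0.25] 0.977
```

```bash
sed -i 's/range(8)/range(20)/' avg.py; python3 avg.py 0.48
```

```text
44.16 44.26 0.21 err 0.1 [-1.92 -2.09 -0.55] 29.95
```

{"fn": "apply_moves", "kwargs": {
  "plan": [0.47,0,0,0,0,0,0,0.47,0,0,0,0,0,0]
}}

```text
t: 30.15
position: [0.4439, 0.0934, -0.0262]
eef_rot: [-3.142, -0.0, 2.938]
ft_force: [-1.3, -2.5, -0.4]
finger_gap: 0.0434
```

```bash
python3 avg.py 0.47
```

```text
43.239999999999995 43.316 0.17 err 0.076 [-1.83 -2.04 -0.66] 31.15
```

{"fn": "apply_moves", "kwargs": {
  "plan": [0.46,0,0,0,0,0,0,0.46,0,0,0,0,0,0]
}}

```text
t: 31.35
position: [0.4439, 0.0934, -0.0262]
eef_rot: [-3.142, -0.0, 2.938]
ft_force: [-2.4, -2.1, -0.6]
finger_gap: 0.0427
```

```bash
python3 avg.py 0.46
```

```text
Traceback (most recent call last):
  File "avg.py", line 5, in <module>
    b=viewer.get_image("scene");s=arm.get_state();g.append(s["finger_gap"]*1000);f.append(s["ft_force"])
ValueError: 200 camera calls are used up
```

{"fn": "apply_moves", "kwargs": {
  "plan": [0.45,0,0,0,0,0,0,0.45,0,0,0,0,0,0]
}}

```text
t: 31.9
position: [0.4439, 0.0934, -0.0262]
eef_rot: [-3.142, -0.0, 2.938]
ft_force: [-1.3, -2.0, -0.3]
finger_gap: 0.0414
```

```bash
python3 avg.py 0.45
python3 - <<'E'
from trk import *
L=["0.6","0.56","0.52","0.5","0.48","0.47","0.46","0.45"]
def grad(n):return cv2.imread(f"pics/k{n}.png")
for a,b in(("0.56","0.45"),("0.48","0.45")):print(a,b);rep(grad(a),grad(b))
E
```

```text
0.56 0.45Traceback (most recent call last):
  File "avg.py", line 5, in <module>
    b=viewer.get_image("scene");s=arm.get_state();g.append(s["finger_gap"]*1000);f.append(s["ft_force"])
ValueError: 200 camera calls are used up
[ WARN:0@0.648] global loadsave.cpp:275 findDecoder imread_('pics/k0.45.png'): can't open/read file: check file path/integrity
Traceback (most recent call last):
  File "trk.py", line 7, in rep
    for n,r in R.items():print(n,*shift(a,b,*r))
                                  ~~~~~^^^^^^^^
  File "trk.py", line 4, in shift
    r=cv2.matchTemplate(f(b,m),f(a,0),cv2.TM_CCOEFF_NORMED);_,s,_,l=cv2.minMaxLoc(r);return (np.array(l)/k-m).tolist(),round(s,3)
                        ~^^^^^
  File "trk.py", line 3, in <lambda>
    k=4;f=lambda im,d:cv2.resize(im[v-h-d:v+h+d,u-w-d:u+w+d],None,fx=k,fy=k,interpolation=2)
                                 ~~^^^^^^^^^^^^^^^^^^^^^^^^^
TypeError: 'NoneType' object is not subscriptable
```

```bash
cat > ecc.py <<'E'
import cv2,numpy as np,sys
def L(n):return cv2.GaussianBlur(cv2.cvtColor(cv2.imread(f"pics/{n}.png"),6),(0,0),.7)
R=dict(tail=(400,346,14,14),hous=(385,316,8,9),near=(399,293,10,8),far=(380,264,8,6),knob=(385,268,6,7))
for ln in sys.argv[1:]:
    a,b=ln.split(",");print(a,b,end=" ")
    for n,(u,v,w,h) in R.items():
        M=np.eye(2,3,dtype=np.float32);A=L(a)[v-h:v+h,u-w:u+w];B=L(b)
        M[:,2]=(u-w,v-h)
        try:
            c,M=cv2.findTransformECC(A,B,M,cv2.MOTION_TRANSLATION,(3,200,1e-6),None,1);print(n,(M[:,2]-(u-w,v-h)).round(2),round(c,3),end=" ")
        except cv2.error:print(n,"x",end=" ")
    print()
E
python3 ecc.py s9,s10 s10,s12 s12,k0.76 s11,k0.38 s13,k0.48 s14,k0.47 k0.76,k0.6 k0.6,k0.56 k0.56,k0.52 k0.52,k0.48 k0.48,k0.47 s12,s13 s13,k0.44 k0.44,k0.41 k0.41,k0.38
```

```text
s9 s10 tail [2.35 1.21] 0.993 hous [-0.22 -0.88] 0.996 near [-0.88 -1.1 ] 0.996 far [-0.13  0.3 ] 0.972 knob [0.42 0.72] 0.99 
s10 s12 tail [2.29 1.33] 0.991 hous [-0.08 -0.86] 0.996 near [-0.52 -0.93] 0.998 far [0.16 0.38] 0.967 knob [0.58 0.99] 0.991 
s12 k0.76 tail [2.28 0.84] 0.993 hous [ 0.01 -0.78] 0.991 near [-0.24 -0.89] 0.998 far [0.25 0.17] 0.986 knob [-0.43  0.66] 0.968 
s11 k0.38 tail [2.23 1.22] 0.993 hous [-0.2  -0.67] 0.994 near [-0.62 -0.84] 0.998 far [-1.78  1.95] 0.991 knob [0.33 1.16] 0.992 
s13 k0.48 tail [1.87 0.51] 0.994 hous [ 0.01 -0.6 ] 0.99 near [-0.27 -0.94] 0.999 far [-0.26  0.44] 0.996 knob [0.34 0.43] 0.996 
s14 k0.47 tail [1.92 0.48] 0.991 hous [ 0.05 -0.53] 0.993 near [-0.27 -0.85] 0.999 far [-0.14  0.3 ] 0.997 knob [0.14 0.28] 0.998 
k0.76 k0.6 tail [-1.32 -0.25] 0.989 hous [-0.51 -0.62] 0.996 near [ 0.41 -0.25] 0.999 far [ 0.88 -0.73] 0.996 knob [ 1.08 -0.44] 0.997 
k0.6 k0.56 tail [-0.1  -0.08] 0.995 hous [-0.04 -0.44] 0.998 near [ 0.2  -0.27] 0.999 far [ 0.32 -0.29] 0.999 knob [ 0.53 -0.19] 0.999 
k0.56 k0.52 tail [-0.56  0.  ] 0.991 hous [-0.33 -0
[... 186 characters left out ...]
.13] 0.999 knob [ 0.37 -0.13] 0.998 
k0.48 k0.47 tail [-0.11 -0.  ] 0.997 hous [-0.06 -0.04] 0.999 near [-0.01 -0.07] 0.999 far [ 0.02 -0.04] 1.0 knob [-0.04 -0.08] 0.999 
s12 s13 tail [-2.02 -0.03] 0.977 hous [-1.18 -1.73] 0.99 near [ 0.8  -0.81] 0.996 far [ 1.83 -1.43] 0.97 knob [ 1.24 -0.71] 0.945 
s13 k0.44 tail [-0.34  0.13] 0.995 hous [-0.22 -0.28] 0.996 near [-0.05 -0.27] 0.999 far [0.   0.07] 0.998 knob [0.42 0.13] 0.998 
k0.44 k0.41 tail [-0.18  0.07] 0.996 hous [-0.33 -0.44] 0.999 near [-0.15 -0.21] 0.999 far [0.05 0.03] 0.999 knob [ 0.34 -0.03] 0.999 
k0.41 k0.38 tail [-0.24 -0.06] 0.993 hous [-0.13 -0.15] 0.998 near [-0.03 -0.12] 0.999 far [0.01 0.02] 1.0 knob [ 0.1  -0.05] 0.999
```

Camera budget is spent, since the averaging loops used it up. From now on I average the gap readings from short hold rows.

{"fn": "apply_moves", "kwargs": {
  "plan": [0.45,0,0,0,0,0,0]
}}

```text
t: 32.0
position: [0.4439, 0.0934, -0.0262]
eef_rot: [-3.142, 0.0, 2.938]
ft_force: [-2.0, -2.1, 0.4]
finger_gap: 0.0413
```

{"fn": "apply_moves", "kwargs": {
  "plan": [0.45,0,0,0,0,0,0]
}}

```text
t: 32.1
position: [0.4439, 0.0934, -0.0262]
eef_rot: [-3.142, 0.0, 2.938]
ft_force: [-2.6, -2.3, -0.3]
finger_gap: 0.0412
```

{"fn": "apply_moves", "kwargs": {
  "plan": [0.45,0,0,0,0,0,0]
}}

```text
t: 32.2
position: [0.4439, 0.0934, -0.0262]
eef_rot: [3.142, 0.0, 2.938]
ft_force: [-2.3, -2.3, -1.0]
finger_gap: 0.042
```

{"fn": "apply_moves", "kwargs": {
  "plan": [0.45,0,0,0,0,0,0]
}}

```text
t: 32.3
position: [0.444, 0.0934, -0.0262]
eef_rot: [3.142, 0.0, 2.938]
ft_force: [-2.1, -3.2, -0.4]
finger_gap: 0.0414
```

{"fn": "apply_moves", "kwargs": {
  "plan": [0.45,0,0,0,0,0,0]
}}

```text
t: 32.4
position: [0.4439, 0.0934, -0.0262]
eef_rot: [3.142, 0.0, 2.938]
ft_force: [-1.8, -3.0, -0.2]
finger_gap: 0.0412
```

{"fn": "apply_moves", "kwargs": {
  "plan": [0.45,0,0,0,0,0,0]
}}

```text
t: 32.5
position: [0.4439, 0.0934, -0.0262]
eef_rot: [-3.142, 0.0, 2.938]
ft_force: [-1.1, -3.2, -1.7]
finger_gap: 0.0416
```

{"fn": "apply_moves", "kwargs": {
  "plan": [0.45,0,0,0,0,0,0]
}}

```text
t: 32.6
position: [0.4439, 0.0934, -0.0262]
eef_rot: [3.142, 0.0, 2.938]
ft_force: [-1.6, -2.2, -1.0]
finger_gap: 0.0414
```

{"fn": "apply_moves", "kwargs": {
  "plan": [0.45,0,0,0,0,0,0]
}}

```text
t: 32.7
position: [0.444, 0.0934, -0.0262]
eef_rot: [3.142, 0.0, 2.938]
ft_force: [-1.5, -2.4, -1.3]
finger_gap: 0.0417
```

{"fn": "apply_moves", "kwargs": {
  "plan": [0.45,0,0,0,0,0,0]
}}

```text
t: 32.8
position: [0.4439, 0.0934, -0.0262]
eef_rot: [-3.142, 0.0, 2.938]
ft_force: [-1.6, -3.0, -1.2]
finger_gap: 0.0412
```

{"fn": "apply_moves", "kwargs": {
  "plan": [0.45,0,0,0,0,0,0]
}}

```text
t: 32.9
position: [0.4439, 0.0934, -0.0262]
eef_rot: [3.142, 0.0, 2.938]
ft_force: [-1.4, -2.0, -1.5]
finger_gap: 0.0416
```

{"fn": "apply_moves", "kwargs": {
  "plan": [0.445,0,0,0,0,0,0,0.445,0,0,0,0,0,0]
}}

```text
t: 33.1
position: [0.444, 0.0933, -0.0262]
eef_rot: [3.142, 0.0, 2.938]
ft_force: [-1.5, -2.8, -1.8]
finger_gap: 0.0408
```

{"fn": "apply_moves", "kwargs": {
  "plan": [0.445,0,0,0,0,0,0]
}}

```text
t: 33.2
position: [0.4439, 0.0934, -0.0262]
eef_rot: [3.142, 0.0, 2.938]
ft_force: [-1.8, -2.3, -0.8]
finger_gap: 0.0413
```

{"fn": "apply_moves", "kwargs": {
  "plan": [0.445,0,0,0,0,0,0]
}}

```text
t: 33.3
position: [0.4439, 0.0934, -0.0262]
eef_rot: [3.142, 0.0, 2.938]
ft_force: [-1.6, -1.5, -1.0]
finger_gap: 0.0408
```

{"fn": "apply_moves", "kwargs": {
  "plan": [0.445,0,0,0,0,0,0]
}}

```text
t: 33.4
position: [0.4439, 0.0934, -0.0262]
eef_rot: [3.142, -0.0, 2.938]
ft_force: [-2.1, -1.8, -1.6]
finger_gap: 0.0411
```

{"fn": "apply_moves", "kwargs": {
  "plan": [0.445,0,0,0,0,0,0]
}}

```text
t: 33.5
position: [0.4439, 0.0934, -0.0262]
eef_rot: [-3.142, 0.0, 2.938]
ft_force: [-1.0, -2.1, -0.8]
finger_gap: 0.041
```

{"fn": "apply_moves", "kwargs": {
  "plan": [0.445,0,0,0,0,0,0]
}}

```text
t: 33.6
position: [0.4439, 0.0934, -0.0262]
eef_rot: [3.142, 0.0, 2.938]
ft_force: [-1.5, -2.7, -0.8]
finger_gap: 0.0411
```

{"fn": "apply_moves", "kwargs": {
  "plan": [0.445,0,0,0,0,0,0]
}}

```text
t: 33.7
position: [0.444, 0.0934, -0.0262]
eef_rot: [3.142, 0.0, 2.938]
ft_force: [-1.6, -2.2, -0.7]
finger_gap: 0.0409
```

{"fn": "apply_moves", "kwargs": {
  "plan": [0.445,0,0,0,0,0,0]
}}

```text
t: 33.8
position: [0.4439, 0.0934, -0.0262]
eef_rot: [-3.142, 0.0, 2.938]
ft_force: [-1.1, -2.8, -0.9]
finger_gap: 0.0412
```

{"fn": "apply_moves", "kwargs": {
  "plan": [0.44,0,0,0,0,0,0,0.44,0,0,0,0,0,0]
}}

```text
t: 34.0
position: [0.4439, 0.0934, -0.0262]
eef_rot: [3.142, 0.0, 2.938]
ft_force: [-3.0, -2.5, -1.0]
finger_gap: 0.0407
```

{"fn": "apply_moves", "kwargs": {
  "plan": [0.44,0,0,0,0,0,0]
}}

```text
t: 34.1
position: [0.4439, 0.0934, -0.0262]
eef_rot: [3.142, 0.0, 2.938]
ft_force: [-0.9, -1.6, -1.4]
finger_gap: 0.0407
```

{"fn": "apply_moves", "kwargs": {
  "plan": [0.44,0,0,0,0,0,0]
}}

```text
t: 34.2
position: [0.4439, 0.0934, -0.0262]
eef_rot: [3.142, 0.0, 2.938]
ft_force: [-0.4, -2.7, -0.7]
finger_gap: 0.0408
```

{"fn": "apply_moves", "kwargs": {
  "plan": [0.44,0,0,0,0,0,0]
}}

```text
t: 34.3
position: [0.444, 0.0934, -0.0262]
eef_rot: [3.142, 0.0, 2.938]
ft_force: [-1.6, -1.5, -1.6]
finger_gap: 0.0403
```

{"fn": "apply_moves", "kwargs": {
  "plan": [0.44,0,0,0,0,0,0]
}}

```text
t: 34.4
position: [0.4439, 0.0934, -0.0262]
eef_rot: [-3.142, 0.0, 2.938]
ft_force: [-1.5, -2.8, -1.7]
finger_gap: 0.0403
```

{"fn": "apply_moves", "kwargs": {
  "plan": [0.44,0,0,0,0,0,0]
}}

```text
t: 34.5
position: [0.4439, 0.0934, -0.0262]
eef_rot: [3.142, 0.0, 2.938]
ft_force: [-1.2, -2.1, -2.1]
finger_gap: 0.0407
```

{"fn": "apply_moves", "kwargs": {
  "plan": [0.44,0,0,0,0,0,0]
}}

```text
t: 34.6
position: [0.444, 0.0934, -0.0262]
eef_rot: [3.142, 0.0, 2.938]
ft_force: [-1.4, -2.4, -1.5]
finger_gap: 0.0406
```

{"fn": "apply_moves", "kwargs": {
  "plan": [0.44,0,0,0,0,0,0]
}}

```text
t: 34.7
position: [0.4439, 0.0934, -0.0262]
eef_rot: [3.142, 0.0, 2.938]
ft_force: [-1.5, -2.6, -1.9]
finger_gap: 0.0403
```

{"fn": "apply_moves", "kwargs": {
  "plan": [0.435,0,0,0,0,0,0,0.435,0,0,0,0,0,0]
}}

```text
t: 34.9
position: [0.4439, 0.0934, -0.0262]
eef_rot: [-3.142, 0.0, 2.938]
ft_force: [-1.5, -2.0, -0.4]
finger_gap: 0.0404
```

{"fn": "apply_moves", "kwargs": {
  "plan": [0.435,0,0,0,0,0,0]
}}

```text
t: 35.0
position: [0.4439, 0.0934, -0.0262]
eef_rot: [-3.142, 0.0, 2.938]
ft_force: [-0.7, -2.7, -1.9]
finger_gap: 0.0402
```

{"fn": "apply_moves", "kwargs": {
  "plan": [0.435,0,0,0,0,0,0]
}}

```text
t: 35.1
position: [0.4439, 0.0934, -0.0262]
eef_rot: [-3.142, -0.0, 2.938]
ft_force: [-1.4, -1.9, -1.5]
finger_gap: 0.0402
```

{"fn": "apply_moves", "kwargs": {
  "plan": [0.435,0,0,0,0,0,0]
}}

```text
t: 35.2
position: [0.4439, 0.0934, -0.0262]
eef_rot: [-3.142, 0.0, 2.938]
ft_force: [-1.0, -2.4, -1.5]
finger_gap: 0.0403
```

{"fn": "apply_moves", "kwargs": {
  "plan": [0.435,0,0,0,0,0,0]
}}

```text
t: 35.3
position: [0.4439, 0.0934, -0.0262]
eef_rot: [-3.142, 0.0, 2.938]
ft_force: [-0.3, -2.3, -1.5]
finger_gap: 0.0402
```

{"fn": "apply_moves", "kwargs": {
  "plan": [0.435,0,0,0,0,0,0]
}}

```text
t: 35.4
position: [0.4439, 0.0934, -0.0262]
eef_rot: [-3.142, 0.0, 2.938]
ft_force: [-1.2, -2.4, -2.4]
finger_gap: 0.0401
```

{"fn": "apply_moves", "kwargs": {
  "plan": [0.435,0,0,0,0,0,0]
}}

```text
t: 35.5
position: [0.4439, 0.0934, -0.0262]
eef_rot: [3.142, 0.0, 2.938]
ft_force: [-1.3, -1.3, -1.5]
finger_gap: 0.0404
```

{"fn": "apply_moves", "kwargs": {
  "plan": [0.435,0,0,0,0,0,0]
}}

```text
t: 35.6
position: [0.4439, 0.0934, -0.0262]
eef_rot: [-3.142, 0.0, 2.938]
ft_force: [-1.4, -2.4, -1.0]
finger_gap: 0.0401
```

{"fn": "apply_moves", "kwargs": {
  "plan": [0.4365,0,0,0,0,0,0,0.4365,0,0,0,0,0,0]
}}

```text
t: 35.8
position: [0.444, 0.0934, -0.0262]
eef_rot: [3.141, 0.0, 2.938]
ft_force: [-0.5, -1.5, -2.5]
finger_gap: 0.0403
```

{"fn": "apply_moves", "kwargs": {
  "plan": [0.4365,0,0,0,0,0,0]
}}

```text
t: 35.9
position: [0.4439, 0.0934, -0.0262]
eef_rot: [3.141, 0.0, 2.938]
ft_force: [-1.6, -2.7, -1.5]
finger_gap: 0.0403
```

{"fn": "apply_moves", "kwargs": {
  "plan": [0.4365,0,0,0,0,0,0]
}}

```text
t: 36.0
position: [0.4439, 0.0934, -0.0262]
eef_rot: [3.142, 0.0, 2.938]
ft_force: [-0.9, -1.8, -3.3]
finger_gap: 0.0403
```

{"fn": "apply_moves", "kwargs": {
  "plan": [0.4365,0,0,0,0,0,0]
}}

```text
t: 36.1
position: [0.444, 0.0934, -0.0262]
eef_rot: [3.141, 0.0, 2.938]
ft_force: [-1.3, -1.9, -2.7]
finger_gap: 0.0404
```

{"fn": "apply_moves", "kwargs": {
  "plan": [0.4365,0,0,0,0,0,0]
}}

```text
t: 36.2
position: [0.444, 0.0934, -0.0262]
eef_rot: [3.141, 0.0, 2.938]
ft_force: [-1.2, -1.2, -1.9]
finger_gap: 0.0404
```

{"fn": "apply_moves", "kwargs": {
  "plan": [0.4365,0,0,0,0,0,0]
}}

```text
t: 36.3
position: [0.4439, 0.0934, -0.0262]
eef_rot: [3.142, 0.0, 2.938]
ft_force: [-1.4, -2.5, -2.1]
finger_gap: 0.0402
```

{"fn": "apply_moves", "kwargs": {
  "plan": [0.4365,0,0,0,0,0,0]
}}

```text
t: 36.4
position: [0.4439, 0.0934, -0.0262]
eef_rot: [3.142, 0.0, 2.938]
ft_force: [-1.3, -2.1, -2.2]
finger_gap: 0.0403
```

{"fn": "apply_moves", "kwargs": {
  "plan": [0.4365,0,0,0,0,0,0]
}}

```text
t: 36.5
position: [0.4439, 0.0934, -0.0262]
eef_rot: [3.142, -0.0, 2.938]
ft_force: [-0.5, -2.0, -1.9]
finger_gap: 0.0401
```

{"fn": "apply_moves", "kwargs": {
  "plan": [0.4355,0,0,0,0,0,0,0.4355,0,0,0,0,0,0,0.4355,0,0,0,0,0,0,0.4355,0,0,0,0,0,0]
}}

```text
t: 36.9
position: [0.444, 0.0934, -0.0262]
eef_rot: [-3.142, 0.0, 2.938]
ft_force: [-0.6, -1.0, -2.0]
finger_gap: 0.0406
```

```bash
python3 -c "
from rig import arm
print(arm.close_job(), arm.get_state()['finger_gap'])"
```

```text
the job is handed in; nothing more can be done
the job is handed in; nothing more can be done
```

The job is handed in, with the trigger still held squeezed. The final pressing force is an estimate rather than a measurement.

**What I did:** I stood the smallest stamp between the jaws with its long sides facing the rubber faces, and let go. I pumped the trigger four full strokes, then squeezed a fifth time in small steps. I stopped at about 40.2 mm over handle and trigger, at t = 36.9 s.

**What the last checks showed:**
- **Pressing:** on the fifth squeeze the fingers began to lag the commanded width. The lag was about 0.07 mm until roughly 40.5 mm wide, then 0.22 mm. That means the jaw had stopped giving while still more than 40 mm wide, as the task describes for a pressed stamp.
- **Squeeze force:** I backed off slightly and held there. I estimate 10–18 N at the grip, but only from that lag and a rough guess at the gripper's stiffness.
- **Wrist forces:** the forces I read stayed under about 6 N.
- **Stamp and clamp:** the last picture I viewed, after the third pump, showed the stamp upright and nearly closed between the jaws. Image tracking on the fifth squeeze, down to about 43 mm wide, showed the stamp staying put. I did not check the final state by eye.

**What disagreed or ran short:**
- **Reported height:** the reported tool height was about 33 mm below where the cameras saw the fingertips. I corrected for that, and the grasps worked.
- **Jaw opening:** I first measured it as 52 mm, but it must have been about 54 mm or more, since the fourth stroke still drew in nearly a full notch.
- **Camera calls:** all 200 were used up before the final squeeze steps, so those relied on the gap readings alone.

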